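# Open the filter door of the bench dust extractor

### The arm

A 6-joint arm with a two-finger parallel gripper is mounted at the origin on the work surface. World frame = base frame: x ahead of the robot, y to its left, z up, the work surface at z = 0. Lengths are in m, angles in rad, forces in N, time in s.
With the tool pointing down it reaches from about 0.425 to 0.95 m from the base axis. Payload 3.5 kg.
Tool frame: the origin (TCP) lies on the centre line of the jaws, within the pads' length; the fingertips stand 25 mm ahead of it and the grasp point (between the pads) lies 6 mm ahead of it; y points along the fingers, z is the direction in which the jaws open and shut, and the axes are right-handed (so a half turn about y gives the same grasp; the last joint's range is limited). The gripper opens to 85 mm and grips with 20 to 120 N. Pads are 22 mm wide; open, the fingers measure 114 mm over their backs; the gripper's body (76 mm by 85 mm) begins 54 mm behind the grasp point. The pads swing forward as they close: fully open they stand 13 mm farther back than shut.
Start: joints at [1.171, 0.286, 1.577, -0, 1.279, -0.15], TCP at [0.167, 0.654, 0.218] pointing down, gripper open.
Joint ranges: [-2.77, 2.77], [-0.9, 2.22], [0.21, 2.48], [-1.53, 4.67], [0.24, 2.81], [-2.84, 2.84]. Speed limits (rad/s): [2.79, 2.79, 3.14, 3.14, 3.14, 3.14].

### API

Orientations are given as a unit quaternion [x, y, z, w].
In Python, from plant import ctrl gives the robot as it stands.
- The arm moves only by the tool arm_command, never from a script. Its argument "steps" is a list of rows, each an object with "hand": the opening, from 0 (shut) to 1 (fully open); "travel": the shift along the tool's x, y, z in units of 0.3 m (1.0 is 0.3 m), a list of three; "rotation": the turn, a rotation vector about the tool's x, y, z in units of 30 degrees (1.0 is 30 degrees), a list of three. A call has 1 to 20 rows; each row shifts and turns the pose as measured when the row begins, along the tool's axes as they then stand; what a row does not reach is not made up. A row lasts 1/8 s, in which the tool goes at most 62.5 mm and 10.7 degrees, less where a joint would pass 70% of its speed; a pose out of reach is approached as far as the arm can. A call with a number of a shift or a turn outside -1 to 1 is refused whole. A call with a gripper value outside its range is refused whole. The fingers move at their own pace and stop on an object; "grip_force" is the grip in N (left out, the last holds). Time passes only in rows, so rows that do not move let the fingers close. It gives the time, the measured TCP pose, the force and the opening at its end, in the units of the state.
- ctrl.get_state(): the state, without advancing time (a new reading comes with each control period).
- ctrl.read_camera(name): name is "side" or "top" or "wrist"; returns (picture, depth): 420x560x3 uint8, blue, green, red; 420x560 float32, m along the optical axis (not along the pixel's ray), 0 where there is no reading.
- ctrl.camera_params(name): a dict with "fx", "fy", "cx", "cy" (pixels), "extrinsics" (4x4, takes a point from camera to world coordinates); the wrist camera has in their place "tool_from_camera" (4x4, takes a point from camera to tool coordinates, whose origin is the TCP and whose axes are the tool frame's). Camera axes: x right, y down, z forward; pixel columns grow to the right and rows downward; lengths in m; the calibration is good to about 2 mm. A picture is of the moment at which its call begins: read the wrist's pose just before it. camera_params takes no time and is no camera call.
- ctrl.sign_off(): hands the job in, once; it reports no verdict.
Trained networks look in the newest picture that a camera, given by its name, has taken for a name from the list of things; names that differ only in an ending like _2 or _b are one class to them, and where a whole thing is asked for, a point or a joint stands for the part that bears it (a point fixed in the world has none). Each returns a list of dicts, best first, with "score" (0 to 1); they miss things now and then, are a little off and sometimes report something else, mostly with a low value. They report only what shows in the picture. A call takes as long as a camera call.
- ctrl.masks_of(camera, thing): "region" (420x560 bool, what is visible of it) and "at" ([column, row] in pixels, amid what is visible of it).
The state is a dict: "time": time; "qpos": joint angles; "dq": joint speeds; "joint_efforts": joint torques, N m; "eef_pos": TCP position; "tcp_rot": TCP orientation; "contact_force": force on the tool from outside, world axes, zero at the start; "wrist_torque": the same for the moment, N m; "opening": opening from 0.0 (shut) to 1.0 (fully open).
Only numpy, scipy, OpenCV 4.12 (cv2) and the standard library are available. Lean on these libraries where they do the work, as an engineer would, in place of code of your own. Each camera call takes 0.05 s, during which the arm holds its last target.

### The job

The dust filter needs changing: turn both wing latches on the extractor's sloping filter door a full quarter turn anticlockwise, so that the wings lie across the door, and only then swing the door up past upright and lower it gently, without letting it fall, until it lies open on its stop arms. Leave the other things on the bench where they are.

Things in the scene. Friction and masses are not known exactly. Their poses are not given: they have to be found in the camera images.
- extractor: Grey sheet-metal dust extractor, fixed. Origin on the bench under the middle of the door hinge; x to its back, y along the hinge, z up. 300 wide, 340 deep (x 0 to 340). Plinth 85 high; the door lies on the slope above it. Flat top, 165 high, from x = 115 back; on it a fan 116 across, 56 high, centred at x = 275. Stop arms at y = +-125, up to 70 in front (-x), 140 high.
- door_hinge (a point): Middle of the door's hinge line, in the extractor: x = 0, y = 0, 85 above the bench; the hinge runs along the extractor's y. Fixed.
- door (a joint): Door opening, rad: 0 shut (leaning back 50 deg from upright), 0.873 upright, 1.833 open on the stop arms (55 deg past upright, to the extractor's front). Plate 270 wide, 155 from hinge to upper edge, 6 thick, its inner face on the hinge line; about 0.6 kg. The hinge is nearly free: the door falls by its own weight either side of upright.
- door_rail (a point): Middle of the door's grab handle, on the bar's centre line: a round bar 12 thick, parallel to the hinge, in the door's plane beyond its upper edge, 200 from the hinge; two legs 90 apart (centres); 39 clear between bar and door edge. Shut: 216 above the bench, 51 above the flat top, 151 behind the hinge. Axes are the door's: z away from the hinge, y along it, -x outwards.
- latch_a (a joint): Turn of the wing latch nearer the extractor's +y side, rad: 0 locked (wing up and down the door), 1.571 unlocked at its end stop (wing across the door). Grows anticlockwise facing the door from outside (upper wing end moves to the extractor's +y). May start up to 0.3 turned. Holds the door shut until well round; stays where left (0.06 N m).
- latch_b (a joint): The same for the wing latch nearer the extractor's -y side; it turns the same way.
- latch_a_wing (a point): Middle of latch_a's wing, on its turning axis, which is square to the door, 100 up the door from the hinge line and 75 from its middle. The black wing is a bar 64 long, 10 wide, 10 to 30 off the door's outer face (this point 20 off it); under it a boss 24 across, 6 high, and a stem 16 thick. Axes: z along the wing, y across it, -x out of the door.
- latch_b_wing (a point): Centre of latch_b's wing, as for latch_a.
- tin: Small round steel tin, 48 across, 26 high, standing on the extractor's flat top beside the fan. Leave it.
- pliers: Flat pliers, 165 long, 12 high, lying on the bench in front of the extractor. Leave them.
- bench_pin: Light wooden bench pin, 140 x 75 x 22, notched. Leave it.
- steel_block: Square steel block, 70 x 70 x 20. Leave it.
- file: Flat file with wooden handle, 230 long. Leave it.
- mallet: Mallet with a round head 44 across, handle 210 long. Leave it.
- jar: Amber jar with a dark cap, 68 across, 75 high. Leave it.
- bowl: Small dark rubber bowl, 90 across, 32 high. Leave it.

How it is judged:
By the outcome, as a careful person would: the job done as asked, in the order asked, and still so for the second after the job is handed in, with the robot touching nothing.
It also fails if it takes over 72 s, if anything falls off the work surface, if the arm or the gripper's body presses on something with over 40 N, if the wrist force passes 120 N, or if a joint passes its speed limit or range.

## Working session

There is one attempt and no reset: what is moved stays moved. The work goes in short steps, Python scripts to look and compute and a tool call to move; the robot and the scene stay as the last step left them, time stands still between calls to the robot, and variables do not carry over. Pictures are saved under pics/ and viewed, and the job is handed in when it is done.

Besides the shell and the picture viewer there is one more tool, called after ">>>" as a command line: name --argument value ..., lists and objects as JSON in quotes. arm_command: Moves the arm, as the interface text tells. Shifts and turns lie within -1 to 1; 1 stands for 0.3 m of shift or 30 degrees of turn. Its arguments: {"type":"object","properties":{"steps":{"type":"array","items":{"type":"object","properties":{"hand":{"type":"number"},"travel":{"type":"array","items":{"type":"number","minimum":-1,"maximum":1}},"rotation":{"type":"array","items":{"type":"number","minimum":-1,"maximum":1}}}}},"grip_force":{"type":"number"}},"required":["steps"]}

```bash
ls; mkdir -p pics; python3 - <<'E'
from plant import ctrl
import cv2
s=ctrl.get_state();print(s)
for n in("side","top","wrist"):
    p,d=ctrl.read_camera(n);cv2.imwrite(f"pics/{n}0.png",p);print(n,ctrl.camera_params(n))
E
```

```text
pics
{'time': 0.0, 'qpos': array([ 1.17097927e+00,  2.87191669e-01,  1.57817939e+00,  4.58421799e-05,
        1.27860277e+00, -1.49988801e-01]), 'dq': array([ 3.43498759e-04, -1.17319787e-03,  1.07664560e-03, -1.96932698e-03,
       -8.88923035e-04, -5.82957009e-06]), 'joint_efforts': array([-7.95868254e-04, -4.05964887e+01, -2.92634743e+01, -1.66599630e-04,
        5.94479192e-03,  7.01094862e-06]), 'eef_pos': array([0.1665673 , 0.65341588, 0.21692859]), 'tcp_rot': array([ 0.70240224, -0.08834615,  0.08785923, -0.70079013]), 'contact_force': array([ 0.066413  ,  0.52929127, -0.97003149]), 'wrist_torque': array([-0.00494464, -0.00576916, -0.01811015]), 'opening': 0.997234761810022}
side {'fx': 493.41701706747546, 'fy': 493.41701706747546, 'cx': 275.3343112913772, 'cy': 205.59853345405975, 'extrinsics': array([[-0.97705983, -0.17072195,  0.12731102,  0.32218458],
       [-0.21201508,  0.72336077, -0.65711399,  1.15965152],
       [ 0.02009199, -0.66903155, -0.74296238,  1.45866329],
       [ 0.        ,  0.        ,  0.        ,  1.        ]])}
top {'fx': 475.1598247192549, 'fy': 475.
[... 193 characters left out ...]
.81433687e-03, -1.27870310e-02,
        -1.04756972e-03],
       [ 1.23636635e-02, -1.18464816e-01, -9.92881275e-01,
         1.55063574e+00],
       [ 0.00000000e+00,  0.00000000e+00,  0.00000000e+00,
         1.00000000e+00]])}
wrist {'fx': 319.6223678334487, 'fy': 319.6223678334487, 'cx': 283.56267220385854, 'cy': 206.55175490828677, 'tool_from_camera': array([[-2.72897103e-04,  9.59265115e-01,  2.82507281e-01,
        -7.20964291e-02],
       [-8.36588303e-04, -2.82507412e-01,  9.59264751e-01,
        -1.55768425e-01],
       [ 9.99999613e-01,  2.54382849e-05,  8.79605429e-04,
        -2.18905113e-04],
       [ 0.00000000e+00,  0.00000000e+00,  0.00000000e+00,
         1.00000000e+00]])}
```

View pics/side0.png

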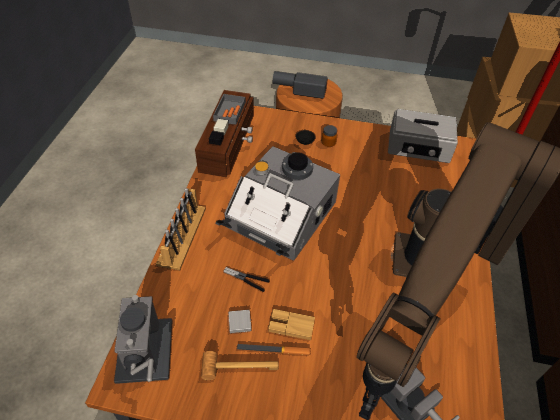

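View pics/top0.png

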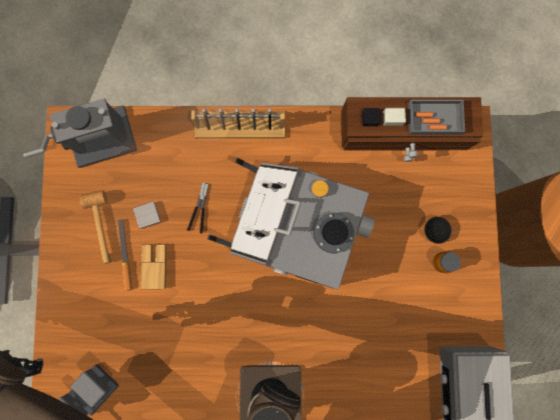

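View pics/wrist0.png

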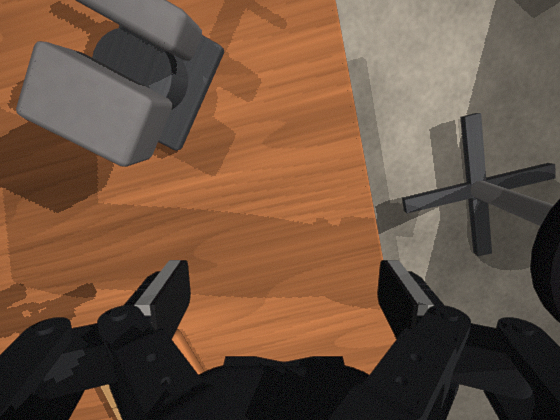

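```bash
cat > h.py <<'E'
from plant import ctrl
import numpy as np, cv2
from scipy.spatial.transform import Rotation as R
def cloud(d,P,E=None):
    v,u=np.mgrid[0:d.shape[0],0:d.shape[1]]
    X=np.stack([(u-P['cx'])/P['fx']*d,(v-P['cy'])/P['fy']*d,d],-1)
    E=P['extrinsics'] if E is None else E
    W=X@E[:3,:3].T+E[:3,3]
    W[d<=0]=np.nan
    return W
def toolE():
    s=ctrl.get_state();T=np.eye(4);T[:3,:3]=R.from_quat(s['tcp_rot']).as_matrix();T[:3,3]=s['eef_pos'];return T
def shot(n,f=None):
    T=toolE();p,d=ctrl.read_camera(n);P=ctrl.camera_params(n)
    E=T@P['tool_from_camera'] if n=='wrist' else P['extrinsics']
    if f: cv2.imwrite(f,p)
    return p,d,P,E,cloud(d,P,E)
def proj(X,P,E):
    c=(np.asarray(X)-E[:3,3])@E[:3,:3]
    return np.stack([c[...,0]/c[...,2]*P['fx']+P['cx'],c[...,1]/c[...,2]*P['fy']+P['cy']],-1)
E
python3 - <<'E'
from h import *
for n in('top','side'):
    p,d,P,E,W=shot(n)
    np.savez(f'{n}.npz',p=p,d=d,E=E,W=W)
    cv2.imwrite(f'pics/{n}_crop.png',cv2.resize(p[140:300,180:400] if n=='top' else p[120:270,190:370],None,fx=3.5,fy=3.5,interpolation=cv2.INTER_CUBIC))
    for t in('extractor','door','latch_a','door_rail','latch_a_wing','tin'):
        for m in ctrl.masks_of(n,t)[:3]:
            w=W[m['region']];print(n,t,round(m['score'],2),m['at'],m['region'].sum(),np.nanmedian(w,0).round(3),np.nanmin(w,0).round(3),np.nanmax(w,0).round(3))
E
```

```text
top extractor 0.55 [300.9, 224.6] 12029 [ 0.522 -0.084  0.165] [ 0.338 -0.315 -0.01 ] [0.742 0.186 0.229]
top extractor 0.2 [319.2, 186.2] 224 [ 0.626 -0.147  0.19 ] [ 0.603 -0.17   0.172] [ 0.648 -0.124  0.196]
top door 0.9 [265.6, 210.8] 3520 [0.564 0.014 0.152] [ 0.425 -0.089  0.077] [0.71  0.112 0.229]
top latch_a 0.45 [274.5, 184.8] 79 [ 0.634 -0.01   0.177] [ 0.626 -0.03   0.151] [0.645 0.013 0.196]
top door_rail 0.6 [264.9, 209.9] 3566 [0.561 0.014 0.151] [ 0.425 -0.086  0.086] [0.71  0.112 0.229]
top latch_a_wing 0.63 [271.6, 184.3] 83 [ 0.633 -0.016  0.179] [ 0.623 -0.034  0.151] [0.645 0.013 0.197]
top tin 0.69 [319.8, 187.2] 236 [ 0.626 -0.146  0.19 ] [ 0.602 -0.17   0.16 ] [ 0.656 -0.124  0.196]
top tin 0.35 [448.3, 261.4] 457 [ 0.414 -0.55   0.073] [ 0.382 -0.592  0.003] [ 0.446 -0.527  0.084]
side extractor 0.58 [281.1, 205.8] 8356 [ 0.524 -0.016  0.158] [ 0.338 -0.472 -0.01 ] [0.761 0.191 0.229]
side door 0.81 [272.9, 208.5] 3233 [0.567 0.021 0.144] [ 0.428 -0.143  0.081] [0.719 0.121 0.229]
side latch_a 0.49 [284.9, 216.5] 77 [0.5   0.044 0.175] [0.49  0.019 0.147] [0.511 0.071 0.197]
side door_rail 0.87 [270.8, 210.2] 3265 [0.564 0.02  0.145] [ 0.428 -0.143  0.081] [0.719 0.121 0.229]
side door_rail 0.72 [280.0, 203.2] 8165 [ 0.524 -0.014  0.159] [ 0.342 -0.479 -0.006] [0.739 0.191 0.229]
side latch_a_wing 0.72 [272.3, 208.2] 3116 [0.566 0.021 0.144] [ 0.433 -0.11   0.081] [0.716 0.121 0.228]
side latch_a_wing 0.64 [217.9, 362.7] 758 [0.603 0.555 0.031] [ 0.421  0.514 -0.001] [0.653 0.612 0.051]
side tin 0.44 [260.0, 168.5] 147 [ 0.631 -0.136  0.189] [ 0.609 -0.168  0.16 ] [ 0.658 -0.117  0.199]
```

View pics/top_crop.png

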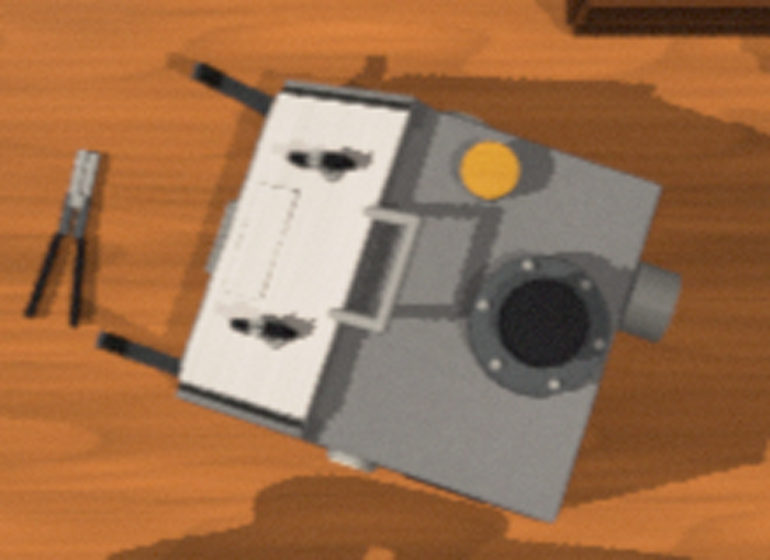

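View pics/side_crop.png

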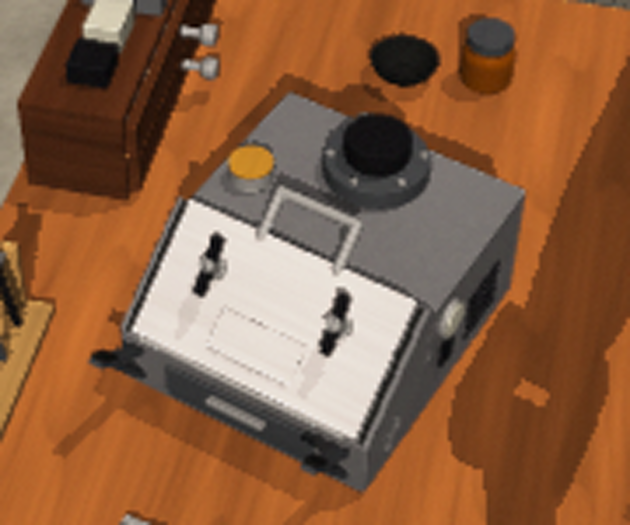

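```bash
python3 - <<'E'
from h import *
from scipy.optimize import minimize
for n in('top','side'):
    W=np.load(n+'.npz')['W'];p=np.load(n+'.npz')['p'].astype(int)
    # white-ish door px
    w=W.reshape(-1,3);c=p.reshape(-1,3)
    m=(c.min(1)>170)&(np.abs(w[:,0]-.56)<.2)&(np.abs(w[:,1])<.15)&(w[:,2]>.07)&(w[:,2]<.2)
    q=w[m]
    for _ in range(4):
        mu=q.mean(0);nn=np.linalg.svd(q-mu,full_matrices=False)[2][2];nn*=np.sign(nn[2]);r=(q-mu)@nn;q=q[np.abs(r)<.004]
    tilt=np.degrees(np.arcsin(nn[2]));ex=-nn[:2]/np.linalg.norm(nn[:2]);yaw=np.degrees(np.arctan2(ex[1],ex[0]))
    print(n,len(q),'normal elev',tilt,'yaw',yaw,r.std())
    # rectangles of door in plane with tilt fixed
    for nm,yw in (('own',yaw),):
        y=np.radians(yw);ex=np.array([np.cos(y),np.sin(y),0]);ey=np.array([-ex[1],ex[0],0]);ez=np.array([0,0,1.])
        s=np.sin(np.radians(50));k=np.cos(np.radians(50));zd=s*ex+k*ez;no=-k*ex+s*ez
        print(' ey percentiles',np.percentile(q@ey,[0,.5,1,50,99,99.5,100]).round(4),'zd',np.percentile(q@zd,[0,1,99,100]).round(4),'no',np.median(q@no))
    # flat top rectangle
    m=(np.abs(w[:,2]-.165)<.004)&(np.abs(w[:,0]-.52)<.25)&(np.abs(w[:,1]+.1)<.3)
    q=w[m].astype(np.float32);h=cv2.minAreaRect(q[:,:2]);print(' top rect',h,np.median(q[:,2]))
E
```

```text
top 2670 normal elev 49.98327851363474 yaw -109.1247892682036 0.001862474989328061
 ey percentiles [0.3949 0.3962 0.3973 0.5254 0.6605 0.6615 0.6635] zd [-0.1486 -0.144   0.0074  0.0113] no 0.23964996869456412Traceback (most recent call last):
  File "<stdin>", line 20, in <module>
cv2.error: OpenCV(4.12.0) /io/opencv/modules/imgproc/src/convhull.cpp:143: error: (-215:Assertion failed) total >= 0 && (depth == CV_32F || depth == CV_32S) in function 'convexHull'
```

```bash
python3 - <<'E'
from h import *
for n in('top','side'):
    W=np.load(n+'.npz')['W'];p=np.load(n+'.npz')['p'].astype(int)
    w=W.reshape(-1,3);c=p.reshape(-1,3)
    m=(c.min(1)>150)&(np.abs(w[:,0]-.56)<.2)&(np.abs(w[:,1])<.15)&(w[:,2]>.07)&(w[:,2]<.195)
    q=w[m]
    for _ in range(5):
        mu=q.mean(0);nn=np.linalg.svd(q-mu,full_matrices=False)[2][2];nn*=np.sign(nn[2]);r=(q-mu)@nn;q=q[np.abs(r)<.004]
    ex=-nn[:2]/np.linalg.norm(nn[:2]);yaw=np.degrees(np.arctan2(ex[1],ex[0]))
    y=np.radians(yaw);ex=np.array([np.cos(y),np.sin(y),0]);ey=np.array([-ex[1],ex[0],0]);ez=np.array([0,0,1.])
    s=np.sin(np.radians(50));k=np.cos(np.radians(50));zd=s*ex+k*ez;no=-k*ex+s*ez
    a=q@ey;b=q@zd
    ca=(a.min()+a.max())/2; b1=np.percentile(b,99.7); no_=np.median(q@no)
    print(n,len(q),'elev',np.degrees(np.arcsin(nn[2])),'yaw',yaw,'width',np.ptp(a),'len',np.ptp(b),'c',ca,'b',b.min(),b1,'no',no_)
    # hinge: origin H: H.z=.085; no.(H)=no_-.006 -> ex coord
    hx=(s*.085-(no_-.006))/k
    print('  ex coord from plane',hx,' from top edge',(b1-.155-k*.085)/s)
    O=hx*ex+ca*ey;print('  origin',O)
    T=w[(np.abs(w[:,2]-.165)<.005)&(np.abs(w[:,0]-.52)<.25)&(np.abs(w[:,1]+.1)<.3)]
    l=(T-O)@np.stack([ex,ey,ez]).T
    print('  flat top local x',np.percentile(l[:,0],[0,.5,99.5,100]).round(3),'y',np.percentile(l[:,1],[0,.5,99.5,100]).round(3))
    loc=(w-O)@np.stack([ex,ey,ez]).T
    # tall parts: rail (z>.2)
    k2=(loc[:,2]>.205)&(loc[:,2]<.24)&(np.abs(loc[:,0]-.15)<.06)&(np.abs(loc[:,1])<.1)
    L=loc[k2];print('  rail',len(L),np.median(L,0).round(4),L.min(0).round(3),L.max(0).round(3))
    F=loc[(loc[:,2]>.212)&(np.hypot(loc[:,0]-.275,loc[:,1])<.08)];print('  fan',F.mean(0).round(3),F.min(0).round(3),F.max(0).round(3))
    # wings: door coords
    dz=loc[:,0]*s+(loc[:,2]-.085)*k; dn=-loc[:,0]*k+(loc[:,2]-.085)*s
    for sg in(1,-1):
        M=(dn>.026)&(dn<.045)&(np.abs(dz-.1)<.05)&(np.abs(loc[:,1]-sg*.075)<.05)
        Q=np.stack([loc[M,1],dz[M]],1);u=np.linalg.svd(Q-Q.mean(0),full_matrices=False)[2][0]
        u*=np.sign(u[1]); print('  wing',sg,len(Q),Q.mean(0).round(4),'angle',np.degrees(np.arctan2(u[0],u[1])).round(1),np.median(dn[M]).round(4),Q.min(0).round(3),Q.max(0).round(3))
    tin=loc[(loc[:,2]>.185)&(loc[:,2]<.2)&(loc[:,1]>.04)&(loc[:,0]>.13)];print('  tin',tin.mean(0).round(3))
E
```

```text
top 2652 elev 50.19917040901245 yaw -108.95915608484471 width 0.2694708632091119 len 0.16486998477180867 c 0.5296076896445262 b -0.14616980021003492 0.010572655047351238 no 0.23863528362487835
  ex coord from plane -0.26061719833314534  from top edge -0.259859977530164
  origin [0.58554967 0.07441244 0.        ]
  flat top local x [0.032 0.056 0.339 0.34 ] y [-0.149 -0.148  0.149  0.15 ]
  rail 195 [ 0.1497 -0.0014  0.2197] [ 0.127 -0.05   0.205] [0.157 0.051 0.229]
  fan [ 0.274 -0.     0.221] [ 0.239 -0.035  0.212] [0.31  0.035 0.229]
  wing 1 74 [0.0746 0.1053] angle 6.3 0.0337 [0.068 0.071] [0.084 0.134]
  wing -1 74 [-0.0746  0.105 ] angle 5.0 0.0357 [-0.082  0.07 ] [-0.068  0.137]
  tin [0.225 0.087 0.191]
side 1851 elev 50.35232577653293 yaw -108.4905715585089 width 0.2697990269290888 len 0.16674246296502465 c 0.5362018161974754 b -0.14533535662503105 0.010666495131903686 no 0.23758115145653466
  ex coord from plane -0.258977259802193  from top edge -0.25973747799975766
  origin [0.59065513 0.07555213 0.        ]
  flat top local x [0.032 0.043 0.34  0.343] y [-0.152 -0.15   0.149  0.151]
  rail 121 [ 0.1462 -0.0037  0.2187] [ 0.123 -0.053  0.205] [0.157 0.052 0.229]
  fan [ 0.27  -0.003  0.221] [ 0.234 -0.037  0.212] [0.31  0.033 0.228]
  wing 1 63 [0.0749 0.1022] angle 3.0 0.0332 [0.068 0.07 ] [0.086 0.133]
  wing -1 67 [-0.0749  0.1009] angle 4.4 0.0347 [-0.082  0.069] [-0.065  0.132]
  tin [0.223 0.161 0.191]
```

```bash
cat >> h.py <<'E'
YAW=np.radians(-108.9);O=np.array([.587,.0747,0])
ex=np.array([np.cos(YAW),np.sin(YAW),0]);ey=np.array([-ex[1],ex[0],0]);ez=np.array([0,0,1.])
s50,c50=np.sin(np.radians(50)),np.cos(np.radians(50));zd=s50*ex+c50*ez;no=-c50*ex+s50*ez;H=O+.085*ez
def latch(sg,off): return H+sg*.075*ey+.1*zd+(.006+off)*no   # off from outer face
def toolR(ydir,zdir):
    y=ydir/np.linalg.norm(ydir);z=zdir-y*(zdir@y);z/=np.linalg.norm(z);return np.stack([np.cross(y,z),y,z],1)
def latchR(ang,flip=1): # jaws across wing turned by ang; upper end moves to +ey
    a=np.radians(ang);w=np.cos(a)*zd+np.sin(a)*ey;return toolR(-no,flip*np.cross(no,w))
def go(pt,Rt,T=None):
    T=toolE() if T is None else T
    return (T[:3,:3].T@(pt-T[:3,3])/.3).round(3), (R.from_matrix(T[:3,:3].T@Rt).as_rotvec(degrees=True)/30).round(3)
E
python3 - <<'E'
from h import *
T=toolE();print(T.round(3))
for f in(1,-1):
    print(f,latchR(5,f).round(3).tolist(),[go(latch(g,.15),latchR(5,f)) for g in(1,-1)])
E
```

```text
[[ 0.969  0.     0.247  0.167]
 [-0.247  0.     0.969  0.654]
 [ 0.    -1.     0.     0.218]
 [ 0.     0.     0.     1.   ]]
1 [[-0.165, -0.208, 0.964], [-0.75, -0.608, -0.26], [0.64, -0.766, -0.056]] [(array([ 2.09 , -0.168, -1.466]), array([-1.126,  2.853, -0.952])), (array([ 1.592, -0.168, -1.426]), array([-1.126,  2.853, -0.952]))]
-1 [[0.165, -0.208, -0.964], [0.75, -0.608, 0.26], [-0.64, -0.766, 0.056]] [(array([ 2.09 , -0.168, -1.466]), array([-0.953, -2.879,  1.128])), (array([ 1.592, -0.168, -1.426]), array([-0.953, -2.879,  1.128]))]
```

```bash
python3 - <<'E'
from h import *
s=ctrl.get_state();q=s['qpos']
B=lambda q:(R.from_euler('z',q[0])*R.from_euler('y',q[1]+q[2])*R.from_euler('z',q[3])*R.from_euler('y',q[4])*R.from_euler('z',q[5])).as_matrix()
C=B(q).T@toolE()[:3,:3];print(C.round(3))
for j1 in(.1,.3):
  for j23 in(1.6,2.0):
    for f in(1,-1):
      for a in(0,90):
        M=R.from_euler('y',-j23)*R.from_euler('z',-j1)*R.from_matrix(latchR(a,f)@C.T)
        e=M.as_euler('ZYZ');print(j1,j23,f,a,e.round(2),'alt',np.array([e[0]+np.pi,-e[1],e[2]+np.pi]).round(2))
E
```

```text
[[-0.  0. -1.]
 [-1.  0.  0.]
 [ 0.  1.  0.]]
0.1 1.6 1 0 [-0.65  1.82  0.36] alt [ 2.49 -1.82  3.5 ]
0.1 1.6 1 90 [-0.65  1.82 -1.21] alt [ 2.49 -1.82  1.93]
0.1 1.6 -1 0 [-0.65  1.82 -2.79] alt [ 2.49 -1.82  0.36]
0.1 1.6 -1 90 [-0.65  1.82  1.93] alt [ 2.49 -1.82  5.07]
0.1 2.0 1 0 [-0.63  1.5   0.59] alt [ 2.52 -1.5   3.74]
0.1 2.0 1 90 [-0.63  1.5  -0.98] alt [ 2.52 -1.5   2.16]
0.1 2.0 -1 0 [-0.63  1.5  -2.55] alt [ 2.52 -1.5   0.59]
0.1 2.0 -1 90 [-0.63  1.5   2.16] alt [ 2.52 -1.5   5.31]
0.3 1.6 1 0 [-0.59  1.93  0.53] alt [ 2.55 -1.93  3.67]
0.3 1.6 1 90 [-0.59  1.93 -1.04] alt [ 2.55 -1.93  2.1 ]
0.3 1.6 -1 0 [-0.59  1.93 -2.61] alt [ 2.55 -1.93  0.53]
0.3 1.6 -1 90 [-0.59  1.93  2.1 ] alt [ 2.55 -1.93  5.24]
0.3 2.0 1 0 [-0.55  1.6   0.75] alt [ 2.6  -1.6   3.89]
0.3 2.0 1 90 [-0.55  1.6  -0.83] alt [ 2.6  -1.6   2.32]
0.3 2.0 -1 0 [-0.55  1.6  -2.4 ] alt [ 2.6  -1.6   0.75]
0.3 2.0 -1 90 [-0.55  1.6   2.32] alt [ 2.6  -1.6   5.46]
```

>>> arm_command --steps '[{"hand":0.6,"travel":[0.13,-0.04,-0.118],"rotation":[0,0,0]},{"hand":0.6,"travel":[0.13,-0.04,-0.118],"rotation":[0,0,0]},{"hand":0.6,"travel":[0.13,-0.04,-0.118],"rotation":[0,0,0]},{"hand":0.6,"travel":[0.13,-0.04,-0.118],"rotation":[0,0,0]},{"hand":0.6,"travel":[0.13,-0.04,-0.118],"rotation":[0,0,0]},{"hand":0.6,"travel":[0.13,-0.04,-0.118],"rotation":[0,0,0]},{"hand":0.6,"travel":[0.13,-0.03,-0.118],"rotation":[0,0,0]},{"hand":0.6,"travel":[0.13,-0.03,-0.118],"rotation":[0,0,0]},{"hand":0.6,"travel":[0.13,-0.03,-0.118],"rotation":[0,0,0]},{"hand":0.6,"travel":[0.13,-0.03,-0.118],"rotation":[0,0,0]},{"hand":0.6,"travel":[0.13,0,-0.118],"rotation":[0,0,0]},{"hand":0.6,"travel":[0.13,0,-0.118],"rotation":[0,0,0]}]' --grip_force 40

```text
time: 2.35
eef_pos: [0.525, 0.1136, 0.3329]
tcp_rot: [-0.701, 0.082, -0.089, 0.703]
contact_force: [-0.5, 1.6, 0.2]
opening: 0.6
```

```bash
python3 - <<'E'
from h import *
s=ctrl.get_state();print(s['time'],s['eef_pos'],s['qpos'].round(3),s['opening'],s['contact_force'])
print(go(latch(-1,.14),latchR(5)))
E
```

```text
2.35 [0.52499287 0.11359511 0.33286966] [ 2.300e-02 -9.300e-02  1.779e+00  1.000e-03  1.446e+00 -1.305e+00] 0.6002223559494289 [-0.48866187  1.58892725  0.22347129]
(array([-0.014,  0.239,  0.002]), array([-1.148,  2.859, -0.941]))
```

>>> arm_command --steps '[{"hand":0.6,"travel":[0,0,0],"rotation":[-0.096,0.239,-0.079]},{"hand":0.6,"travel":[0,0,0],"rotation":[-0.096,0.239,-0.079]},{"hand":0.6,"travel":[0,0,0],"rotation":[-0.096,0.239,-0.079]},{"hand":0.6,"travel":[0,0,0],"rotation":[-0.096,0.239,-0.079]},{"hand":0.6,"travel":[0,0,0],"rotation":[-0.096,0.239,-0.079]},{"hand":0.6,"travel":[0,0,0],"rotation":[-0.096,0.239,-0.079]},{"hand":0.6,"travel":[0,0,0],"rotation":[-0.096,0.239,-0.079]},{"hand":0.6,"travel":[0,0,0],"rotation":[-0.096,0.239,-0.079]},{"hand":0.6,"travel":[0,0,0],"rotation":[-0.096,0.239,-0.079]},{"hand":0.6,"travel":[0,0,0],"rotation":[-0.096,0.239,-0.079]},{"hand":0.6,"travel":[0,0,0],"rotation":[-0.096,0.239,-0.079]},{"hand":0.6,"travel":[0,0,0],"rotation":[-0.096,0.239,-0.079]},{"hand":0.6,"travel":[0,0,0],"rotation":[0,0,0]}]'

```text
time: 3.98
eef_pos: [0.5271, 0.1087, 0.3343]
tcp_rot: [0.596, -0.4, 0.672, -0.182]
contact_force: [-0.9, 0.3, 0.4]
opening: 0.602
```

```bash
python3 - <<'E'
from h import *
s=ctrl.get_state();print(s['time'],s['eef_pos'],s['qpos'].round(3),s['opening'],s['contact_force'])
print(go(latch(-1,.1),latchR(5)))
p,d,P,E,W=shot('wrist')
for sg in(1,-1):
    for e in(-.032,.032):
        x=proj(latch(sg,.03)+e*(np.cos(np.radians(5))*zd+np.sin(np.radians(5))*ey),P,E);cv2.circle(p,tuple(int(v) for v in x),3,(0,0,255),1)
cor=[H+a*ey+b*zd+.006*no for a,b in((-.135,0),(.135,0),(.135,.155),(-.135,.155))]
cv2.polylines(p,[proj(np.array(cor),P,E).astype(int)],True,(0,255,0),1)
cv2.imwrite('pics/w1.png',p);np.savez('w1.npz',p=p,W=W,E=E)
E
```

```text
3.975 [0.52710801 0.10867346 0.33425998] [ 0.273  0.191  1.596 -0.572  1.791  0.586] 0.6015120656872647 [-0.85998981  0.2860099   0.42820401]
(array([-0.174,  0.308, -0.014]), array([ 0.042, -0.122,  0.03 ]))
```

View pics/w1.png

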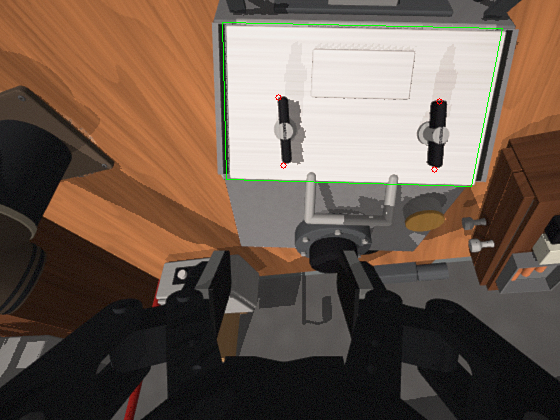

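```bash
cat > fit.py <<'E'
from h import *
def fit(W,p):
    w=W.reshape(-1,3);c=p.astype(int).reshape(-1,3)
    m=(c.min(1)>150)&(np.abs(w[:,0]-.56)<.2)&(np.abs(w[:,1])<.15)&(w[:,2]>.07)&(w[:,2]<.195)
    q=w[m]
    for _ in range(5):
        mu=q.mean(0);nn=np.linalg.svd(q-mu,full_matrices=False)[2][2];nn*=np.sign(nn[2]);r=(q-mu)@nn;q=q[np.abs(r)<.004]
    x=-nn[:2]/np.linalg.norm(nn[:2]);yaw=np.degrees(np.arctan2(x[1],x[0]))
    a=q@ey;b=q@zd
    print('elev',np.degrees(np.arcsin(nn[2])).round(2),'yaw',yaw.round(2),'plane off',(np.median((q-H)@no)).round(4),'width',np.ptp(a).round(4),'centre err',((a.min()+a.max())/2-H@ey).round(4),'top edge',(b.max()-H@zd).round(4))
    loc=w-H;dn=loc@no;dz=loc@zd;dy=loc@ey
    for sg in(1,-1):
        M=(dn>.026)&(dn<.042)&(np.abs(dz-.1)<.05)&(np.abs(dy-sg*.075)<.05)
        if M.sum()<10: continue
        Q=np.stack([dy[M],dz[M]],1);u=np.linalg.svd(Q-Q.mean(0),full_matrices=False)[2][0];u*=np.sign(u.sum())
        print('wing',sg,M.sum(),'mean',Q.mean(0).round(4),'mid',((Q.min(0)+Q.max(0))/2).round(4),'ang',np.degrees(np.arctan2(u[0],u[1])).round(1),'top',np.percentile(dn[M],90).round(4))
E
python3 - <<'E'
from fit import *
z=np.load('w1.npz');fit(z['W'],cv2.imread('pics/w1.png')*0+z['p'])
E
```

```text
elev 50.25 yaw -108.86 plane off 0.0075 width 0.27 centre err 0.003 top edge 0.1615
wing 1 1000 mean [0.076  0.0973] mid [0.0778 0.0985] ang 5.5 top 0.0379
wing -1 736 mean [-0.0719  0.0974] mid [-0.0721  0.0983] ang 5.2 top 0.038
```

```bash
cat >> h.py <<'E'
O=O+.002*ey-.0014*ex;H=O+.085*ez
E
python3 - <<'E'
from h import *
print(go(latch(-1,.1),latchR(5.3)))
E
```

```text
(array([-0.178,  0.306, -0.007]), array([ 0.04 , -0.132,  0.029]))
```

>>> arm_command --steps '[{"hand":0.5,"travel":[-0.06,0.1,-0.002],"rotation":[0.02,-0.066,0.015]},{"hand":0.5,"travel":[-0.06,0.1,-0.002],"rotation":[0.02,-0.066,0.015]},{"hand":0.5,"travel":[-0.06,0.1,-0.002],"rotation":[0,0,0]},{"hand":0.5,"travel":[0,0,0],"rotation":[0,0,0]}]'

```text
time: 4.53
eef_pos: [0.516, 0.0941, 0.232]
tcp_rot: [0.614, -0.39, 0.652, -0.214]
contact_force: [0.8, 0.4, 0.7]
opening: 0.496
```

```bash
cat > chk.py <<'E'
from fit import *
import sys
def chk(f,*pts):
    s=ctrl.get_state();print('t',s['time'],s['eef_pos'].round(4),s['qpos'].round(3),round(s['opening'],3),'F',s['contact_force'].round(1))
    p,d,P,E,W=shot('wrist');fit(W,p);cv2.imwrite(f,p)
    return W,p
E
python3 - <<'E'
from chk import *
chk('pics/w2.png');print(go(latch(-1,.036),latchR(5.3)))
E
```

```text
t 4.525 [0.516  0.0941 0.232 ] [ 0.255  0.212  1.754 -0.564  1.594  0.593] 0.496 F [0.8 0.4 0.7]
elev 50.3 yaw -108.82 plane off 0.0066 width 0.2698 centre err 0.0012 top edge 0.1608
wing 1 1584 mean [0.0735 0.0977] mid [0.0756 0.0995] ang 5.4 top 0.0368
wing -1 1178 mean [-0.0743  0.0972] mid [-0.0741  0.0989] ang 5.4 top 0.037
(array([ 0.001,  0.23 , -0.005]), array([-0.021,  0.008, -0.016]))
```

View pics/w2.png

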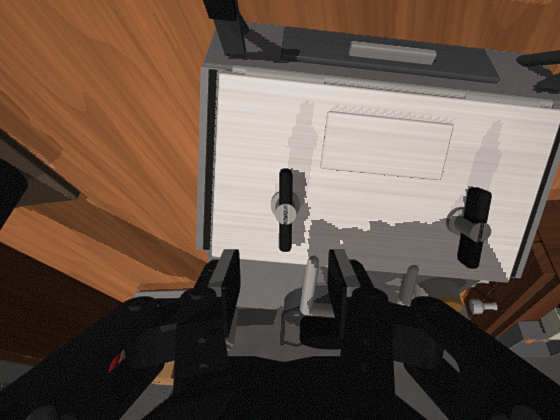

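>>> arm_command --steps '[{"hand":0.5,"travel":[0,0.058,-0.001],"rotation":[-0.01,0.004,-0.008]},{"hand":0.5,"travel":[0,0.058,-0.001],"rotation":[-0.01,0.004,-0.008]},{"hand":0.5,"travel":[0,0.058,-0.001],"rotation":[0,0,0]},{"hand":0.5,"travel":[0,0.055,-0.001],"rotation":[0,0,0]},{"hand":0.5,"travel":[0,0,0],"rotation":[0,0,0]}]'

```text
time: 5.2
eef_pos: [0.5035, 0.0503, 0.1822]
tcp_rot: [0.612, -0.39, 0.655, -0.21]
contact_force: [0.7, -1.1, -0.0]
opening: 0.499
```

```bash
python3 - <<'E'
from chk import *
chk('pics/w3.png');print(go(latch(-1,.036),latchR(5.3)))
E
```

```text
t 5.2 [0.5035 0.0503 0.1822] [ 0.19   0.209  1.856 -0.595  1.482  0.608] 0.499 F [ 0.7 -1.1 -0. ]
elev 50.25 yaw -108.39 plane off 0.0067 width 0.2584 centre err -0.0046 top edge 0.1539
wing 1 2944 mean [0.0725 0.099 ] mid [0.0747 0.0992] ang 6.9 top 0.0367
wing -1 2178 mean [-0.0743  0.0962] mid [-0.074   0.0989] ang 5.1 top 0.037
(array([-0.008,  0.001, -0.007]), array([-0.012, -0.008, -0.006]))
```

View pics/w3.png

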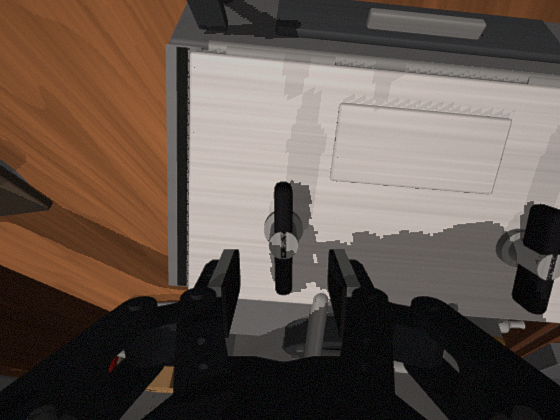

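>>> arm_command --steps '[{"hand":0.3,"travel":[-0.006,0,-0.005],"rotation":[-0.01,-0.008,-0.006]},{"hand":0,"travel":[0,0,0],"rotation":[0,0,0]},{"hand":0,"travel":[0,0,0],"rotation":[0,0,0]},{"hand":0,"travel":[0,0,0],"rotation":[0,0,0]},{"hand":0,"travel":[0,0,0],"rotation":[0,0,0]}]' --grip_force 30

```text
time: 5.88
eef_pos: [0.5042, 0.0534, 0.1834]
tcp_rot: [0.613, -0.39, 0.654, -0.209]
contact_force: [0.5, -0.0, -0.4]
opening: 0.0
```

```bash
python3 - <<'E'
from chk import *
chk('pics/w4.png');print(go(latch(-1,.036),latchR(5.3)));print(ctrl.get_state()['wrist_torque'])
E
```

```text
t 5.875 [0.5042 0.0534 0.1834] [ 0.195  0.213  1.85  -0.593  1.488  0.608] 0.0 F [ 0.5 -0.  -0.4]
elev 50.24 yaw -108.45 plane off 0.0066 width 0.2613 centre err -0.0032 top edge 0.1538
wing 1 3082 mean [0.0729 0.0977] mid [0.0757 0.0992] ang 5.9 top 0.0367
wing -1 1256 mean [-0.0754  0.0847] mid [-0.0742  0.0844] ang 5.3 top 0.0369
(array([-0.001,  0.008, -0.005]), array([-0.008, -0.001, -0.003]))
[ 0.29477438 -0.08669473  0.02215217]
```

View pics/w4.png

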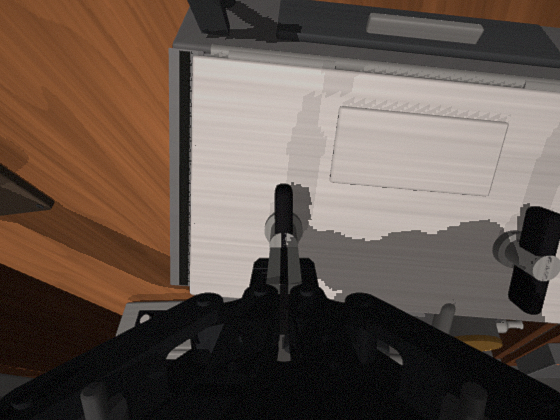

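```bash
python3 - <<'E'
from h import *
p=cv2.imread('pics/w4.png');cv2.imwrite('pics/w4z.png',cv2.resize(np.clip(p[160:380,180:400].astype(float)*1.8,0,255).astype(np.uint8),None,fx=2.7,fy=2.7,interpolation=cv2.INTER_CUBIC))
T=toolE();W=shot('wrist')[4];l=(W-T[:3,3])@T[:3,:3]
for r in(225,235,240,250,260,280):print(r,[tuple((l[r,c]*1000).round(0).astype(int)) for c in(262,270,276,284,292,298,306)])
E
```

```text
225 [(np.int64(-3), np.int64(37), np.int64(-14)), (np.int64(-4), np.int64(32), np.int64(-9)), (np.int64(-12), np.int64(10), np.int64(-5)), (np.int64(-13), np.int64(7), np.int64(0)), (np.int64(-12), np.int64(10), np.int64(4)), (np.int64(-4), np.int64(32), np.int64(9)), (np.int64(-2), np.int64(38), np.int64(14))]
235 [(np.int64(5), np.int64(39), np.int64(-14)), (np.int64(-3), np.int64(19), np.int64(-8)), (np.int64(-7), np.int64(8), np.int64(-5)), (np.int64(-7), np.int64(8), np.int64(0)), (np.int64(-7), np.int64(9), np.int64(4)), (np.int64(2), np.int64(31), np.int64(9)), (np.int64(4), np.int64(37), np.int64(14))]
240 [(np.int64(8), np.int64(38), np.int64(-14)), (np.int64(-4), np.int64(9), np.int64(-8)), (np.int64(-4), np.int64(8), np.int64(-5)), (np.int64(-4), np.int64(9), np.int64(0)), (np.int64(-5), np.int64(7), np.int64(4)), (np.int64(6), np.int64(32), np.int64(9)), (np.int64(8), np.int64(38), np.int64(14))]
250 [(np.int64(15), np.int64(38), np.int64(-15)), (np.int64(-11), np.int64(-19), np.int64(-7)), (np.int64(-10), np.int64(-19), np.int64(-4)), (np.int64(-11), np.int64(-20), np.int64(0)), (np.int64(-10), np.int64(-19), np.int64(3)), (np.int64(15), np.int64(37), np.int64(9)), (np.int64(15), np.int64(37), np.int64(14))]
260 [(np.int64(-7), np.int64(-22), np.int64(-10)), (np.int64(-11), np.int64(-31), np.int64(-6)), (np.int64(-11), np.int64(-30), np.int64(-4)), (np.int64(-11), np.int64(-30), np.int64(0)), (np.int64(-11), np.int64(-30), np.int64(3)), (np.int64(-11), np.int64(-31), np.int64(6)), (np.int64(-7), np.int64(-22), np.int64(10))]
280 [(np.int64(-7), np.int64(-40), np.int64(-9)), (np.int64(-10), np.int64(-47), np.int64(-6)), (np.int64(-11), np.int64(-48), np.int64(-3)), (np.int64(-10), np.int64(-47), np.int64(0)), (np.int64(-11), np.int64(-48), np.int64(3)), (np.int64(-11), np.int64(-48), np.int64(5)), (np.int64(-7), np.int64(-40), np.int64(9))]
```

View pics/w4z.png

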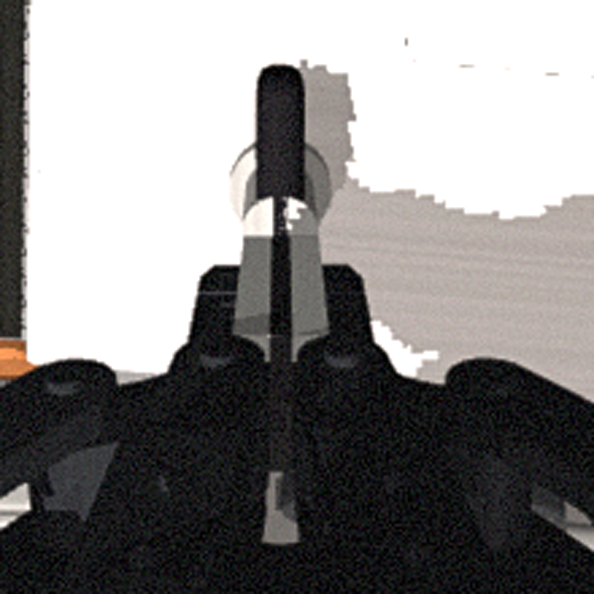

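```bash
python3 - <<'E'
from h import *
z=np.load('w1.npz');P=ctrl.camera_params('wrist');T=z['E']@np.linalg.inv(P['tool_from_camera']);l=(z['W']-T[:3,3])@T[:3,:3]
for r in(240,250,252,256,262,270,290,310):print(r,[tuple((l[r,c]*1000).round(0).astype(int).tolist()) if np.isfinite(l[r,c,0]) else None for c in(200,205,210,215,222,228,230)])
# where are depth zeros?
W=shot('wrist')[4];T=toolE();l=(W-T[:3,3])@T[:3,:3]
for r in range(236,256,2):print(r,(l[r,284]*1000).round(0),(l[r,274]*1000).round(0))
p,d,P,E,W=shot('side','pics/s1.png');cv2.imwrite('pics/s1z.png',cv2.resize(p[120:280,190:370],None,fx=3.5,fy=3.5,interpolation=cv2.INTER_CUBIC))
t=toolE();print('tcp px',proj(t[:3,3],P,E),'tip',proj(t[:3,3]+.025*t[:3,1],P,E))
E
```

```text
240 [(276, 693, -238), (277, 695, -224), (277, 694, -210), (275, 690, -195), (275, 689, -175), (274, 687, -157), (275, 690, -152)]
250 [(327, 738, -253), (328, 739, -238), (326, 735, -222), (-10, -19, -32), (-11, -20, -29), (-11, -20, -26), (324, 730, -161)]
252 [(339, 749, -257), (338, 748, -241), (336, 744, -225), (-11, -21, -32), (-11, -23, -28), (-10, -20, -26), (336, 742, -163)]
256 [(363, 771, -264), (360, 767, -247), (361, 768, -232), (-11, -26, -31), (-11, -27, -27), (-8, -21, -26), (342, 728, -161)]
262 [(-7, -24, -38), (-7, -25, -36), (-11, -33, -32), (-11, -33, -29), (-11, -33, -26), (-5, -21, -26), (355, 713, -160)]
270 [(-7, -33, -36), (-10, -39, -32), (-11, -40, -30), (-11, -39, -28), (-9, -35, -26), (-1, -21, -26), (1, -17, -26)]
290 [(-10, -53, -31), (-11, -54, -28), (-10, -53, -27), (-7, -49, -26), (-1, -38, -26), (7, -25, -26), (10, -20, -26)]
310 [(-12, -68, -27), (-12, -68, -25), (-2, -54, -27), (0, -51, -26), (7, -40, -26), (532, 731, -177), (529, 727, -170)]
236 [-7.  8. -0.] [-7.  8. -6.]
238 [-5.  8. -0.] [-6.  6. -6.]
240 [-4.  8. -0.] [-4.  8. -6.]
242 [-3.  8. -0.] [-3.  8. -6.]
244 [-2.  8. -0.] [-2.  8. -6.]
246 [-1.  8. -0.] [-1.  8. -6.]
248 [-11. -17.  -0.] [-11. -17.  -5.]
250 [-11. -20.  -0.] [-11. -20.  -5.]
252 [-11. -22.  -0.] [-11. -23.  -5.]
254 [-11. -25.  -0.] [-11. -25.  -5.]
tcp px [284.39109446 211.96769435] tip [286.51117674 212.65594383]
```

View pics/s1z.png

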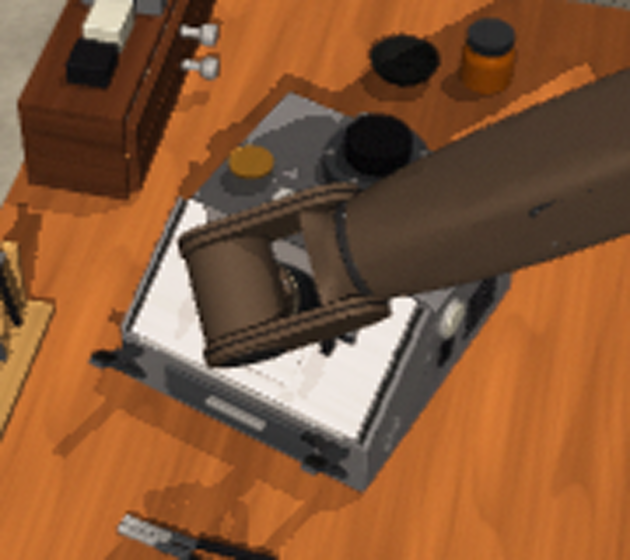

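>>> arm_command --steps '[{"hand":0.35,"travel":[0,0,0],"rotation":[0,0,0]},{"hand":0.35,"travel":[0,0,0],"rotation":[0,0,0]},{"hand":0.35,"travel":[0,0.02,-0.002],"rotation":[0,0,0]},{"hand":0.35,"travel":[0,0.02,0],"rotation":[0,0,0]},{"hand":0.35,"travel":[0,0.02,0],"rotation":[0,0,0]},{"hand":0.35,"travel":[0,0.02,0],"rotation":[0,0,0]},{"hand":0.35,"travel":[0,0,0],"rotation":[0,0,0]}]'

```text
time: 6.95
eef_pos: [0.4976, 0.0375, 0.163]
tcp_rot: [0.614, -0.39, 0.654, -0.209]
contact_force: [-0.2, 0.0, -0.5]
opening: 0.351
```

```bash
python3 - <<'E'
from chk import *
W,p=chk('pics/w5.png');print(go(latch(-1,.036),latchR(5.3)))
T=toolE();l=(W-T[:3,3])@T[:3,:3]
for c in range(240,332,6):print(c,[tuple((l[r,c]*1000).round(0).astype(int).tolist()) if np.isfinite(l[r,c,0]) else None for r in(230,240,246,250,256,262)])
E
```

```text
t 6.95 [0.4976 0.0375 0.163 ] [ 0.17   0.215  1.889 -0.606  1.444  0.613] 0.351 F [-0.2  0.  -0.5]
elev 50.14 yaw -108.06 plane off 0.0067 width 0.2131 centre err -0.0272 top edge 0.1538
wing 1 177 mean [0.0729 0.1221] mid [0.0715 0.1148] ang 11.3 top 0.0297
wing -1 3350 mean [-0.0746  0.0958] mid [-0.0754  0.0989] ang 5.4 top 0.0376
(array([-0.001, -0.08 , -0.002]), array([-0.006, -0.001, -0.002]))
240 [(-9, 13, -25), (-3, 12, -25), (1, 12, -25), (-11, -20, -21), (-11, -26, -20), (-10, -31, -19)]
246 [(-9, 11, -21), (-3, 12, -22), (0, 11, -22), (-11, -20, -18), (-11, -27, -17), (-11, -32, -16)]
252 [(-9, 11, -18), (-3, 11, -18), (1, 13, -19), (-9, -16, -16), (-7, -17, -16), (-4, -17, -16)]
258 [(-9, 13, -15), (-3, 11, -15), (0, 11, -15), (3, 11, -15), (6, 11, -15), (11, 12, -15)]
264 [(-9, 13, -12), (-3, 11, -12), (-2, 5, -11), (1, 6, -11), (6, 11, -12), (10, 11, -12)]
270 [(-9, 11, -8), (-6, 5, -8), (-3, 4, -8), (0, 6, -8), (-3, -9, -7), (-4, -17, -7)]
276 [(-20, -16, -4), (-14, -16, -4), (-12, -17, -4), (-9, -16, -4), (-7, -18, -4), (-4, -18, -4)]
282 [(-20, -19, -1), (-15, -18, -1), (-12, -18, -1), (-10, -19, -1), (-8, -19, -1), (-4, -19, -1)]
288 [(-21, -19, 1), (-15, -18, 1), (-13, -19, 1), (-10, -19, 1), (-7, -18, 1), (-4, -18, 1)]
294 [(-20, -17, 4), (-15, -18, 4), (-12, -17, 4), (-10, -18, 4), (-7, -18, 4), (-4, -18, 4)]
300 [(-9, 10, 8), (-5, 7, 8), (-2, 6, 8), (-3, -3, 8), (-4, -12, 7), (-4, -18, 7)]
306 [(-9, 11, 12), (-3, 12, 12), (-2, 6, 12), (0, 5, 12), (7, 11, 12), (11, 12, 12)]
312 [(-9, 12, 15), (-3, 12, 15), (1, 12, 15), (3, 12, 16), (7, 12, 16), (10, 11, 16)]
318 [(-9, 13, 19), (-3, 12, 19), (1, 12, 19), (-10, -19, 15), (-11, -26, 15), (-10, -30, 14)]
324 [(-9, 12, 22), (-2, 13, 22), (1, 12, 22), (-11, -21, 18), (-11, -26, 17), (-11, -32, 16)]
330 [(-9, 11, 25), (-3, 13, 26), (0, 11, 25), (-11, -20, 21), (-11, -26, 20), (-11, -33, 19)]
```

View pics/w5.png

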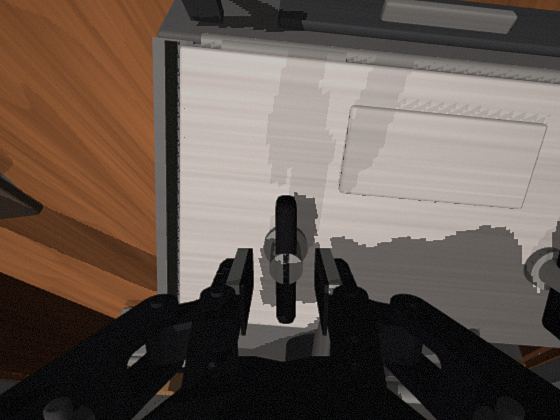

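>>> arm_command --steps '[{"hand":0.35,"travel":[0,0.02,0],"rotation":[0,0,0]},{"hand":0.35,"travel":[0,0.02,0],"rotation":[0,0,0]},{"hand":0.35,"travel":[0,0.012,0],"rotation":[0,0,0]},{"hand":0,"travel":[0,0,0],"rotation":[0,0,0]},{"hand":0,"travel":[0,0,0],"rotation":[0,0,0]},{"hand":0,"travel":[0,0,0],"rotation":[0,0,0]}]' --grip_force 50

```text
time: 7.75
eef_pos: [0.4953, 0.0276, 0.1508]
tcp_rot: [0.613, -0.39, 0.655, -0.21]
contact_force: [0.2, 0.6, -0.6]
opening: 0.164
```

```bash
python3 - <<'E'
from chk import *
W,p=chk('pics/w6.png');print(go(latch(-1,-.004),latchR(5.3)),ctrl.get_state()['wrist_torque'])
E
```

```text
t 7.75 [0.4953 0.0276 0.1508] [ 0.154  0.219  1.91  -0.615  1.413  0.616] 0.164 F [ 0.2  0.6 -0.6]
elev 50.11 yaw -107.8 plane off 0.0067 width 0.213 centre err -0.0274 top edge 0.1537
wing -1 4583 mean [-0.0746  0.0948] mid [-0.0748  0.099 ] ang 5.2 top 0.0374
(array([-0.001, -0.001, -0.005]), array([-0.01 , -0.001, -0.003])) [ 0.27180636 -0.13284624  0.01320105]
```

View pics/w6.png

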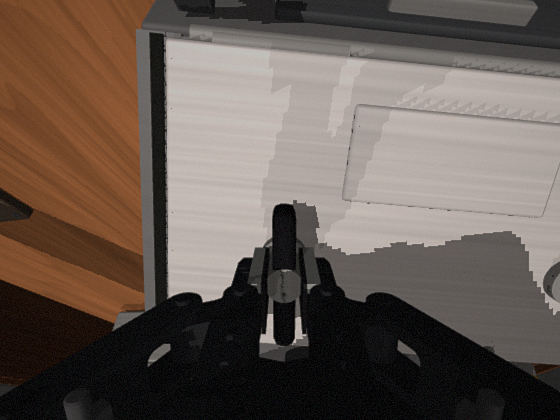

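>>> arm_command --steps '[{"hand":0,"travel":[0,0,0],"rotation":[0,-0.2,0]},{"hand":0,"travel":[0,0,0],"rotation":[0,-0.25,0]},{"hand":0,"travel":[0,0,0],"rotation":[0,-0.25,0]},{"hand":0,"travel":[0,0,0],"rotation":[0,-0.25,0]}]'

```text
time: 8.3
eef_pos: [0.4957, 0.0275, 0.1507]
tcp_rot: [0.758, -0.324, 0.478, -0.302]
contact_force: [0.7, -0.2, -1.7]
opening: 0.169
```

```bash
python3 - <<'E'
from chk import *
W,p=chk('pics/w7.png');print(go(latch(-1,-.004),latchR(90)),ctrl.get_state()['wrist_torque'])
E
```

```text
t 8.3 [0.4957 0.0275 0.1507] [ 0.154  0.219  1.91  -0.615  1.412  0.104] 0.169 F [ 0.7 -0.2 -1.7]
elev 50.02 yaw -107.84 plane off 0.0067 width 0.2367 centre err -0.0153 top edge 0.1541
wing 1 214 mean [0.0687 0.071 ] mid [0.0699 0.0713] ang -25.1 top 0.033
wing -1 4550 mean [-0.0769  0.0957] mid [-0.0746  0.0993] ang 34.1 top 0.0375
(array([-0.004, -0.001, -0.005]), array([-0.01 , -1.841,  0.008])) [ 0.39091229 -0.10307871  0.1077897 ]
```

View pics/w7.png

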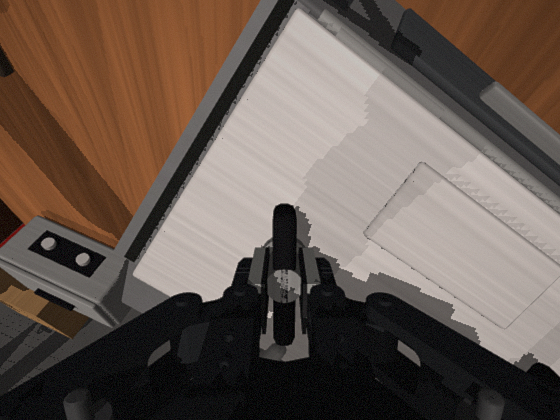

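Wing turns with the jaws (still vertical in the picture, centred at column 284, now 34°), forces negligible. Continue to the stop.

>>> arm_command --steps '[{"hand":0,"travel":[0,0,0],"rotation":[0,-0.3,0]},{"hand":0,"travel":[0,0,0],"rotation":[0,-0.3,0]},{"hand":0,"travel":[0,0,0],"rotation":[0,-0.3,0]},{"hand":0,"travel":[0,0,0],"rotation":[0,-0.3,0]},{"hand":0,"travel":[0,0,0],"rotation":[0,-0.3,0]},{"hand":0,"travel":[0,0,0],"rotation":[0,-0.25,0]},{"hand":0,"travel":[0,0,0],"rotation":[0,-0.2,0]}]'

```text
time: 9.22
eef_pos: [0.4968, 0.0279, 0.1502]
tcp_rot: [0.896, -0.129, 0.038, -0.424]
contact_force: [8.6, -4.1, -4.6]
opening: 0.166
```

```bash
python3 - <<'E'
from chk import *
W,p=chk('pics/w8.png');print(go(latch(-1,-.004),latchR(90)),ctrl.get_state()['wrist_torque'])
E
```

```text
t 9.225 [0.4968 0.0279 0.1502] [ 0.154  0.22   1.91  -0.615  1.408 -0.937] 0.166 F [ 8.6 -4.1 -4.6]
elev 50.06 yaw -108.66 plane off 0.0065 width 0.1235 centre err -0.0722 top edge 0.1544
wing -1 4574 mean [-0.0788  0.1   ] mid [-0.0746  0.1002] ang 89.0 top 0.0375
(array([-0.011, -0.001, -0.002]), array([-0.009,  0.149,  0.019])) [ 0.29914187 -0.49801041  0.42922929]
```

View pics/w8.png

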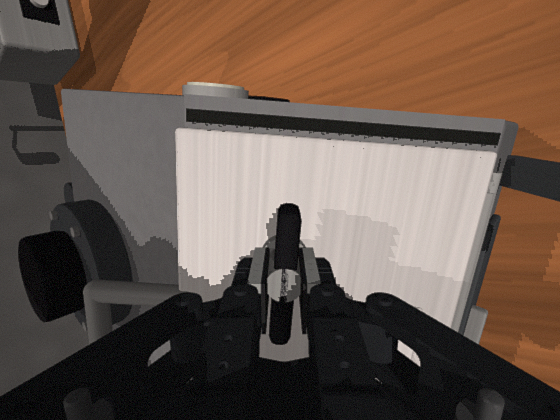

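```bash
python3 - <<'E'
from h import *
T=toolE();p=T[:3,3]-.054*T[:3,1];T[:3,3]=p
print(go(latch(1,.05),latchR(5.4),T))
E
```

```text
(array([ 0.49 ,  0.004, -0.04 ]), array([-0.022,  2.969,  0.009]))
```

>>> arm_command --steps '[{"hand":0.35,"travel":[0,0,0],"rotation":[0,0,0]},{"hand":0.35,"travel":[0,0,0],"rotation":[0,0,0]},{"hand":0.35,"travel":[0,-0.06,0],"rotation":[0,0,0]},{"hand":0.35,"travel":[0,-0.12,0],"rotation":[0,0,0]},{"hand":0.35,"travel":[0.122,0,-0.01],"rotation":[0,0,0]},{"hand":0.35,"travel":[0.122,0,-0.01],"rotation":[0,0,0]},{"hand":0.35,"travel":[0.122,0,-0.01],"rotation":[0,0,0]},{"hand":0.35,"travel":[0.122,0,-0.01],"rotation":[0,0,0]},{"hand":0.35,"travel":[0,0,0],"rotation":[-0.002,0.33,0]},{"hand":0.35,"travel":[0,0,0],"rotation":[-0.002,0.33,0]},{"hand":0.35,"travel":[0,0,0],"rotation":[-0.002,0.33,0]},{"hand":0.35,"travel":[0,0,0],"rotation":[-0.002,0.33,0]},{"hand":0.35,"travel":[0,0,0],"rotation":[-0.002,0.33,0]},{"hand":0.35,"travel":[0,0,0],"rotation":[-0.002,0.33,0]},{"hand":0.35,"travel":[0,0,0],"rotation":[-0.002,0.33,0]},{"hand":0.35,"travel":[0,0,0],"rotation":[-0.002,0.33,0]},{"hand":0.35,"travel":[0,0,0],"rotation":[-0.002,0.33,0]}]'

```text
time: 11.4
eef_pos: [0.657, 0.0251, 0.2137]
tcp_rot: [0.587, -0.395, 0.678, -0.2]
contact_force: [-0.3, -0.7, 0.6]
opening: 0.349
```

```bash
python3 - <<'E'
from chk import *
W,p=chk('pics/w9.png');print(go(latch(1,.012),latchR(5.4)))
E
```

```text
t 11.4 [0.657  0.0251 0.2137] [ 0.117  0.458  1.475 -0.621  1.542  0.548] 0.349 F [-0.3 -0.7  0.6]
elev 50.37 yaw -108.92 plane off 0.0064 width 0.2691 centre err 0.0008 top edge 0.1545
wing 1 1482 mean [0.0758 0.0971] mid [0.076 0.099] ang 5.5 top 0.0369
wing -1 1875 mean [-0.0713  0.098 ] mid [-0.0733  0.0995] ang 88.8 top 0.0368
(array([-0.007,  0.214, -0.021]), array([-0.032, -0.15 , -0.012]))
```

View pics/w9.png

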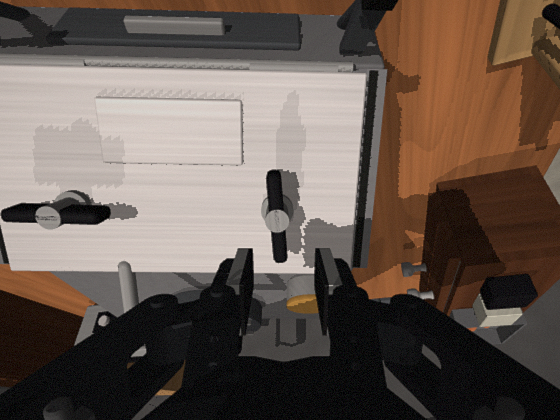

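>>> arm_command --steps '[{"hand":0.35,"travel":[-0.007,0,-0.02],"rotation":[-0.03,-0.15,-0.012]},{"hand":0.35,"travel":[0,0.05,0],"rotation":[0,0,0]},{"hand":0.35,"travel":[0,0.05,0],"rotation":[0,0,0]},{"hand":0.35,"travel":[0,0.05,0],"rotation":[0,0,0]},{"hand":0.35,"travel":[0,0.05,0],"rotation":[0,0,0]},{"hand":0.35,"travel":[0,0,0],"rotation":[0,0,0]}]'

```text
time: 12.2
eef_pos: [0.6386, -0.0096, 0.1645]
tcp_rot: [0.616, -0.39, 0.652, -0.209]
contact_force: [0.8, -0.1, 0.4]
opening: 0.351
```

```bash
python3 - <<'E'
from chk import *
W,p=chk('pics/w10.png');print(go(latch(1,-.004),latchR(5.4)))
E
```

```text
t 12.2 [ 0.6386 -0.0096  0.1645] [ 0.07   0.462  1.567 -0.638  1.456  0.49 ] 0.351 F [ 0.8 -0.1  0.4]
elev 50.56 yaw -109.34 plane off 0.0066 width 0.2276 centre err 0.0211 top edge 0.1546
wing 1 3144 mean [0.0753 0.0959] mid [0.0732 0.0991] ang 5.7 top 0.0374
wing -1 1266 mean [-0.0501  0.098 ] mid [-0.0539  0.0992] ang 81.3 top 0.0364
(array([-0.002,  0.061,  0.002]), array([-0.003,  0.007, -0.001]))
```

View pics/w10.png

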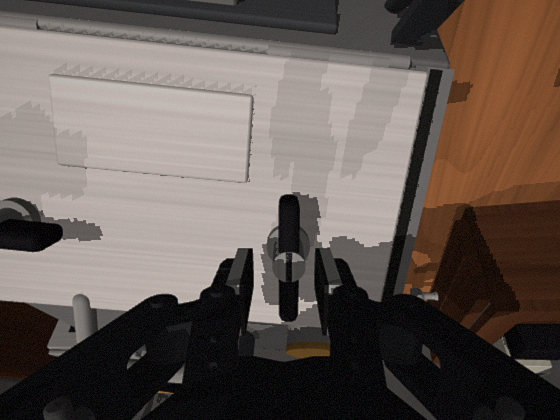

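>>> arm_command --steps '[{"hand":0.35,"travel":[-0.002,0.02,0.005],"rotation":[0,0,0]},{"hand":0.35,"travel":[0,0.02,0],"rotation":[0,0,0]},{"hand":0.35,"travel":[0,0.018,0],"rotation":[0,0,0]},{"hand":0,"travel":[0,0,0],"rotation":[0,0,0]},{"hand":0,"travel":[0,0,0],"rotation":[0,0,0]},{"hand":0,"travel":[0,0,0],"rotation":[0,0,0]},{"hand":0,"travel":[0,0,0],"rotation":[0,-0.2,0]},{"hand":0,"travel":[0,0,0],"rotation":[0,-0.25,0]},{"hand":0,"travel":[0,0,0],"rotation":[0,-0.25,0]},{"hand":0,"travel":[0,0,0],"rotation":[0,-0.25,0]}]'

```text
time: 13.5
eef_pos: [0.6378, -0.0199, 0.1517]
tcp_rot: [0.76, -0.324, 0.476, -0.302]
contact_force: [-1.0, 0.2, 0.0]
opening: 0.16
```

```bash
python3 - <<'E'
from chk import *
W,p=chk('pics/w11.png');print(go(latch(1,-.004),latchR(90)),ctrl.get_state()['wrist_torque'])
E
```

```text
t 13.5 [ 0.6378 -0.0199  0.1517] [ 0.056  0.468  1.583 -0.646  1.427 -0.017] 0.16 F [-1.   0.2  0. ]
elev 51.27 yaw -110.01 plane off 0.0067 width 0.2054 centre err 0.0324 top edge 0.1537
wing 1 4472 mean [0.0731 0.0958] mid [0.0755 0.0994] ang 34.7 top 0.0375
wing -1 1347 mean [-0.0469  0.0979] mid [-0.0504  0.0993] ang 65.6 top 0.0364
(array([-0.003,  0.004, -0.005]), array([-0.007, -1.831,  0.005])) [ 0.34905572 -0.0523626   0.06163491]
```

View pics/w11.png

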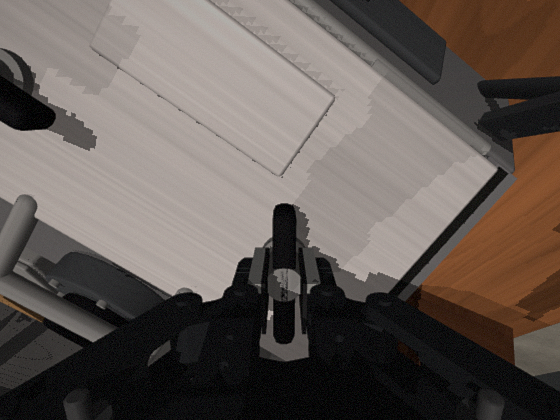

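>>> arm_command --steps '[{"hand":0,"travel":[0,0,0],"rotation":[0,-0.3,0]},{"hand":0,"travel":[0,0,0],"rotation":[0,-0.3,0]},{"hand":0,"travel":[0,0,0],"rotation":[0,-0.3,0]},{"hand":0,"travel":[0,0,0],"rotation":[0,-0.3,0]},{"hand":0,"travel":[0,0,0],"rotation":[0,-0.3,0]},{"hand":0,"travel":[0,0,0],"rotation":[0,-0.25,0]},{"hand":0,"travel":[0,0,0],"rotation":[0,-0.2,0]}]'

```text
time: 14.42
eef_pos: [0.6387, -0.0198, 0.1514]
tcp_rot: [0.896, -0.129, 0.035, -0.424]
contact_force: [7.8, -4.4, -3.8]
opening: 0.164
```

```bash
python3 - <<'E'
from chk import *
W,p=chk('pics/w12.png');print(go(latch(1,-.004),latchR(90)),ctrl.get_state()['wrist_torque'])
T=toolE();T[:3,3]-=.06*T[:3,1]
E
```

```text
t 14.425 [ 0.6387 -0.0198  0.1514] [ 0.056  0.468  1.582 -0.645  1.424 -1.059] 0.164 F [ 7.8 -4.4 -3.8]
elev 50.81 yaw -109.74 plane off 0.0067 width 0.183 centre err 0.0437 top edge 0.1545
wing 1 4506 mean [0.0712 0.1001] mid [0.0758 0.1003] ang 88.7 top 0.0374
(array([-0.01 ,  0.004, -0.001]), array([-0.007,  0.158,  0.013])) [ 0.27889923 -0.38129465  0.36059647]
```

```bash
cat >> h.py <<'E'
def rail(th): # th opening
    a=np.radians(50)-th; z=np.sin(a)*ex+np.cos(a)*ez; n=-np.cos(a)*ex+np.sin(a)*ez
    return H+.2*z+.003*n
DOWN=toolR(-ez,ex)
E
python3 - <<'E'
from h import *
T=toolE();T[:3,3]-=.075*T[:3,1]
for f in(1,-1):print(f,go(rail(0)+.08*ez,toolR(-ez,f*ex),T))
print(rail(0),T[:3,3])
C=np.array([[0,0,-1],[-1,0,0],[0,1,0.]])
for f in(1,-1):
  for j1,j23 in((-.25,1.8),(.2,1.8)):
    print(f,(R.from_euler('y',-j23)*R.from_euler('z',-j1)*R.from_matrix(toolR(-ez,f*ex)@C.T)).as_euler('ZYZ').round(2))
E
```

```text
1 (array([-0.299,  0.043, -0.483]), array([-0.064, -5.497, -1.989]))
-1 (array([-0.299,  0.043, -0.483]), array([ 1.326,  0.156, -0.043]))
[ 0.54034326 -0.06774761  0.21585566] [0.65408063 0.02568116 0.2090544 ]
1 [-0.    1.34  1.65]
1 [0.   1.34 2.1 ]
-1 [-0.    1.34 -1.49]
-1 [-0.    1.34 -1.04]
```

>>> arm_command --steps '[{"hand":0.35,"travel":[0,0,0],"rotation":[0,0,0]},{"hand":0.35,"travel":[0,0,0],"rotation":[0,0,0]},{"hand":0.35,"travel":[0,-0.06,0],"rotation":[0,0,0]},{"hand":0.35,"travel":[0,-0.16,0],"rotation":[0,0,0]},{"hand":0.35,"travel":[0,-0.16,0],"rotation":[0,0,0]},{"hand":0.35,"travel":[0,-0.03,0],"rotation":[0.265,0.03,-0.01]},{"hand":0.35,"travel":[0,-0.03,0],"rotation":[0.265,0.03,-0.01]},{"hand":0.35,"travel":[0,-0.03,0],"rotation":[0.265,0.03,-0.01]},{"hand":0.35,"travel":[0,0,0],"rotation":[0.265,0.03,-0.01]},{"hand":0.35,"travel":[0,0,0],"rotation":[0.265,0.03,-0.01]},{"hand":0.35,"travel":[0,0,0],"rotation":[0,0,0]}]' --grip_force 25

```text
time: 15.85
eef_pos: [0.6701, 0.0738, 0.2788]
tcp_rot: [-0.69, 0.108, -0.124, 0.705]
contact_force: [0.3, 0.1, 0.4]
opening: 0.349
```

```bash
python3 - <<'E'
from chk import *
W,p=chk('pics/w13.png');print(go(rail(0)+.05*ez,toolR(-ez,-ex)))
E
```

```text
t 15.85 [0.6701 0.0738 0.2788] [-0.048  0.23   1.534  0.02   1.351 -1.293] 0.349 F [0.3 0.1 0.4]
elev 50.44 yaw -109.03 plane off 0.0066 width 0.2272 centre err 0.022 top edge 0.1618
wing 1 1187 mean [0.0739 0.1015] mid [0.0755 0.0997] ang 88.7 top 0.0369
wing -1 768 mean [-0.0553  0.1018] mid [-0.0554  0.0998] ang 88.7 top 0.0369
(array([-0.258,  0.023, -0.59 ]), array([-0.048,  0.003,  0.037]))
```

View pics/w13.png

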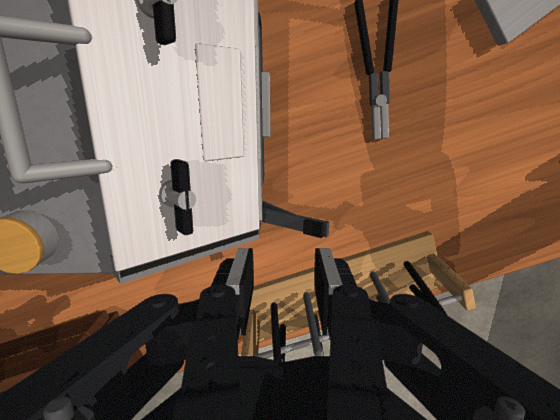

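>>> arm_command --steps '[{"hand":0.35,"travel":[-0.043,0,-0.098],"rotation":[-0.008,0,0.006]},{"hand":0.35,"travel":[-0.043,0,-0.098],"rotation":[-0.008,0,0.006]},{"hand":0.35,"travel":[-0.043,0,-0.098],"rotation":[-0.008,0,0.006]},{"hand":0.35,"travel":[-0.043,0,-0.098],"rotation":[-0.008,0,0.006]},{"hand":0.35,"travel":[-0.043,0,-0.098],"rotation":[-0.008,0,0.006]},{"hand":0.35,"travel":[-0.043,0,-0.098],"rotation":[-0.008,0,0.006]},{"hand":0.35,"travel":[0,0,0],"rotation":[0,0,0]}]'

```text
time: 16.77
eef_pos: [0.5391, -0.0639, 0.2772]
tcp_rot: [0.703, -0.113, 0.108, -0.694]
contact_force: [-0.7, -0.7, -0.6]
opening: 0.353
```

```bash
python3 - <<'E'
from chk import *
W,p=chk('pics/w14.png');print(go(rail(0)-.036*ez,toolR(-ez,-ex)))
l=(W-O).reshape(-1,3)@np.stack([ex,ey,ez]).T
M=(l[:,2]>.2)&(l[:,2]<.232)&(l[:,0]>.13)&(l[:,0]<.175)&(np.abs(l[:,1])<.08);L=l[M];print(M.sum(),L.min(0),L.max(0),np.median(L,0))
T=L[L[:,2]>.215];print(np.median(T,0),T.min(0),T.max(0))
E
```

```text
t 16.775 [ 0.5391 -0.0639  0.2772] [-0.298 -0.043  1.831 -0.014  1.359 -1.552] 0.353 F [-0.7 -0.7 -0.6]
elev 50.55 yaw -108.57 plane off 0.0067 width 0.2701 centre err 0.0008 top edge 0.1622
wing 1 777 mean [0.0656 0.1032] mid [0.0674 0.0994] ang 87.6 top 0.0367
wing -1 1558 mean [-0.0751  0.1033] mid [-0.074   0.0999] ang 89.0 top 0.0367
(array([ 0.008,  0.325, -0.009]), array([ 0.024,  0.032, -0.008]))
2875 [ 0.13002216 -0.05009817  0.20043052] [0.1566205  0.05027634 0.2239645 ] [ 0.14881986 -0.00617285  0.22047638]
[ 0.15018936 -0.00538183  0.22095693] [ 0.13950591 -0.05002559  0.21500587] [0.1566205 0.050176  0.2239645]
```

View pics/w14.png

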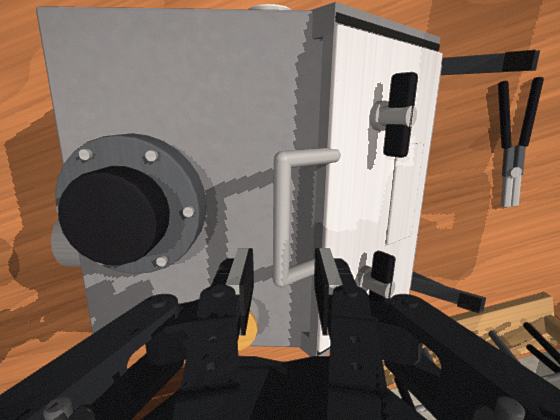

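>>> arm_command --steps '[{"hand":0.35,"travel":[0.008,0.08,-0.006],"rotation":[0.02,0.03,-0.008]},{"hand":0.35,"travel":[0,0.08,0],"rotation":[0,0,0]},{"hand":0.35,"travel":[0,0.06,0],"rotation":[0,0,0]},{"hand":0.35,"travel":[0,0.04,0],"rotation":[0,0,0]},{"hand":0.35,"travel":[0,0,0],"rotation":[0,0,0]}]'

```text
time: 17.45
eef_pos: [0.5452, -0.0615, 0.1981]
tcp_rot: [0.699, -0.113, 0.114, -0.697]
contact_force: [-0.7, -0.4, 0.1]
opening: 0.347
```

```bash
python3 - <<'E'
from chk import *
W,p=chk('pics/w15.png');print(go(rail(0)-.036*ez,toolR(-ez,-ex)))
E
```

```text
t 17.45 [ 0.5452 -0.0615  0.1981] [-0.296  0.025  1.909 -0.003  1.206 -1.544] 0.347 F [-0.7 -0.4  0.1]
elev 50.58 yaw -108.63 plane off 0.0066 width 0.2685 centre err 0.0004 top edge 0.1611
wing 1 51 mean [0.0528 0.0977] mid [0.0629 0.0972] ang 93.4 top 0.0368
wing -1 3331 mean [-0.0754  0.1037] mid [-0.0741  0.1003] ang 88.9 top 0.0366
(array([-0.011,  0.064, -0.025]), array([0.005, 0.015, 0.006]))
```

View pics/w15.png

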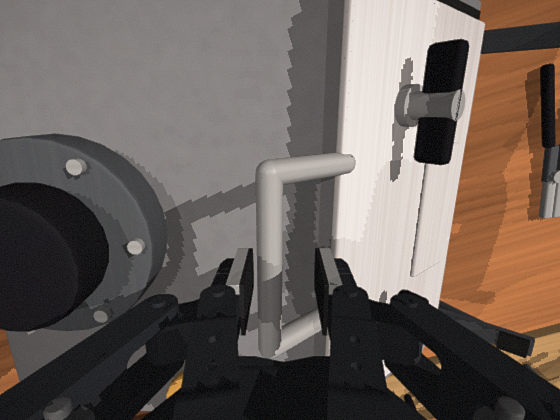

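>>> arm_command --steps '[{"hand":0.35,"travel":[-0.011,0,-0.024],"rotation":[0.005,0.015,0.006]},{"hand":0.35,"travel":[0,0.03,0],"rotation":[0,0,0]},{"hand":0.35,"travel":[0,0.03,0],"rotation":[0,0,0]},{"hand":0.35,"travel":[0,0,0],"rotation":[0,0,0]}]'

```text
time: 18.0
eef_pos: [0.5409, -0.0686, 0.182]
tcp_rot: [0.698, -0.115, 0.118, -0.697]
contact_force: [-0.1, -0.5, -0.4]
opening: 0.35
```

```bash
python3 - <<'E'
from chk import *
W,p=chk('pics/w16.png');print(go(rail(0)-.036*ez,toolR(-ez,-ex)))
E
```

```text
t 18.0 [ 0.5409 -0.0686  0.182 ] [-0.312  0.032  1.933 -0.     1.173 -1.552] 0.35 F [-0.1 -0.5 -0.4]
elev 50.91 yaw -108.77 plane off 0.0066 width 0.2687 centre err 0.0016 top edge 0.1607
wing 1 189 mean [0.0657 0.1045] mid [0.0595 0.1013] ang 71.9 top 0.0351
wing -1 4075 mean [-0.0757  0.1039] mid [-0.074  0.1  ] ang 88.8 top 0.0365
(array([-0.004,  0.009,  0.002]), array([ 0.   , -0.002,  0.009]))
```

View pics/w16.png

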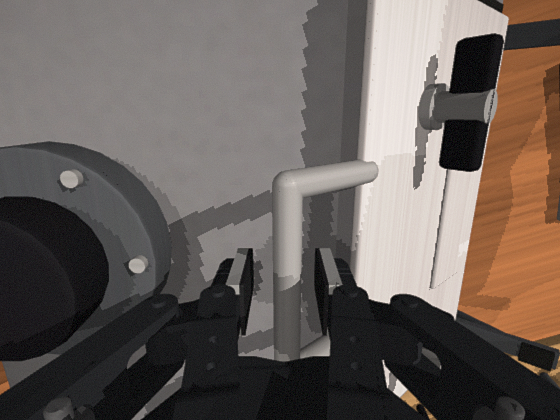

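>>> arm_command --steps '[{"hand":0,"travel":[-0.003,0.005,0.001],"rotation":[0,0,0]},{"hand":0,"travel":[0,0,0],"rotation":[0,0,0]},{"hand":0,"travel":[0,0,0],"rotation":[0,0,0]},{"hand":0,"travel":[0,0,0],"rotation":[0,0,0]}]' --grip_force 25

```text
time: 18.55
eef_pos: [0.5412, -0.0672, 0.1815]
tcp_rot: [-0.697, 0.114, -0.119, 0.698]
contact_force: [0.4, -0.4, 0.8]
opening: 0.131
```

```bash
cat > arc.py <<'E'
from h import *
def arc(th0,th1,n,off=0):
    s=ctrl.get_state();T=toolE();g=T[:3,3]-.036*T[:3,1]
    l=(g-H)@np.stack([ex,ey,ez]).T
    rad=np.hypot(l[0],l[2]);th=np.radians(50)-np.arctan2(l[0],l[2])
    print('t',s['time'],'open',round(s['opening'],3),'F',s['contact_force'].round(1),'M',s['wrist_torque'].round(2),'grasp local',l.round(4),'rad',rad.round(4),'theta',np.degrees(th).round(1),'q',s['qpos'].round(2))
    print('rot err',go(g,toolR(-ez,-ex))[1])
    ths=np.radians(np.linspace(th0,th1,n+1));p=np.array([rail(t) for t in ths])
    for i in range(n):
        d=T[:3,:3].T@(p[i+1]-p[i])/.3;print(np.degrees(ths[i+1]).round(1),d.round(3))
    print('end corr',(T[:3,:3].T@(rail(np.radians(th0))-g)/.3).round(3))
E
python3 -c "
from arc import *
arc(0,28,8)"
```

```text
t 18.55 open 0.131 F [ 0.4 -0.4  0.8] M [ 0.22 -0.13  0.02] grasp local [0.1506 0.0004 0.1325] rad 0.2006 theta 1.3 q [-0.31  0.03  1.93  0.    1.17 -1.55]
rot err [-0.004 -0.002  0.012]
3.5 [ 0.    -0.03   0.028]
7.0 [ 0.    -0.028  0.029]
10.5 [ 0.    -0.026  0.031]
14.0 [ 0.    -0.024  0.033]
17.5 [ 0.    -0.022  0.034]
21.0 [ 0.    -0.02   0.035]
24.5 [ 0.    -0.018  0.037]
28.0 [ 0.    -0.016  0.038]
end corr [-0.001  0.005 -0.002]
```

>>> arm_command --steps '[{"hand":0,"travel":[0,-0.03,0.028],"rotation":[0,0,0]},{"hand":0,"travel":[0,-0.028,0.029],"rotation":[0,0,0]},{"hand":0,"travel":[0,-0.026,0.031],"rotation":[0,0,0]},{"hand":0,"travel":[0,-0.024,0.033],"rotation":[0,0,0]}]'

```text
time: 19.05
eef_pos: [0.5527, -0.0335, 0.2151]
tcp_rot: [0.699, -0.115, 0.118, -0.695]
contact_force: [-1.0, -2.2, -1.7]
opening: 0.131
```

```bash
python3 -c "
from arc import *
arc(13,48,10)
shot('wrist','pics/w17.png')"
```

```text
t 19.05 open 0.131 F [-1.  -2.2 -1.7] M [-0.46  0.12  0.02] grasp local [0.1148 0.0004 0.1661] rad 0.2019 theta 15.4 q [-0.24  0.02  1.88 -0.01  1.23 -1.48]
rot err [ 0.009 -0.003  0.011]
16.5 [ 0.    -0.023  0.033]
20.0 [ 0.    -0.021  0.035]
23.5 [ 0.    -0.019  0.036]
27.0 [ 0.    -0.017  0.037]
30.5 [ 0.    -0.014  0.038]
34.0 [ 0.    -0.012  0.039]
37.5 [ 0.   -0.01  0.04]
41.0 [-0.    -0.007  0.04 ]
44.5 [-0.    -0.005  0.04 ]
48.0 [-0.    -0.002  0.041]
end corr [-0.001  0.015 -0.011]
```

View pics/w17.png

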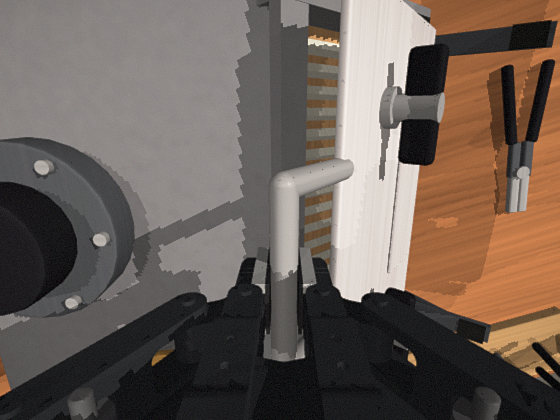

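>>> arm_command --steps '[{"hand":0,"travel":[0,-0.02,0.034],"rotation":[0,0,0]},{"hand":0,"travel":[0,-0.018,0.036],"rotation":[0,0,0]},{"hand":0,"travel":[0,-0.017,0.037],"rotation":[0,0,0]},{"hand":0,"travel":[0,-0.014,0.038],"rotation":[0,0,0]},{"hand":0,"travel":[0,-0.012,0.038],"rotation":[0,0,0]},{"hand":0,"travel":[0,-0.009,0.039],"rotation":[0,0,0]}]'

```text
time: 19.85
eef_pos: [0.5761, 0.0342, 0.2482]
tcp_rot: [0.7, -0.113, 0.119, -0.695]
contact_force: [-0.7, -2.9, 3.7]
opening: 0.13
```

```bash
python3 -c "
from arc import *
arc(36,71,10)"
```

```text
t 19.85 open 0.13 F [-0.7 -2.9  3.7] M [-0.65  0.09  0.01] grasp local [0.043  0.0005 0.1992] rad 0.2038 theta 37.8 q [-0.11  0.05  1.79 -0.01  1.29 -1.35]
rot err [ 0.009 -0.001  0.017]
39.5 [ 0.    -0.008  0.04 ]
43.0 [ 0.    -0.006  0.04 ]
46.5 [ 0.    -0.003  0.041]
50.0 [-0.    -0.001  0.041]
53.5 [-0.     0.002  0.041]
57.0 [-0.     0.004  0.041]
60.5 [-0.     0.007  0.04 ]
64.0 [-0.     0.009  0.04 ]
67.5 [-0.     0.011  0.039]
71.0 [-0.     0.014  0.038]
end corr [-0.002  0.015 -0.008]
```

>>> arm_command --steps '[{"hand":0,"travel":[0,-0.004,0.04],"rotation":[0,0,0]},{"hand":0,"travel":[0,-0.002,0.04],"rotation":[0,0,0]},{"hand":0,"travel":[0,0,0.041],"rotation":[0,0,0]},{"hand":0,"travel":[0,0.002,0.041],"rotation":[0,0,0]},{"hand":0,"travel":[0,0.004,0.041],"rotation":[0,0,0]},{"hand":0,"travel":[0,0.005,0.041],"rotation":[0,0,0]}]'

```text
time: 20.6
eef_pos: [0.6025, 0.111, 0.2473]
tcp_rot: [0.698, -0.112, 0.12, -0.697]
contact_force: [0.4, -0.5, 6.2]
opening: 0.128
```

```bash
python3 -c "
from arc import *
arc(58,86,8)
shot('wrist','pics/w18.png')"
```

```text
t 20.6 open 0.128 F [ 0.4 -0.5  6.2] M [-0.13 -0.06  0.03] grasp local [-0.038   0.0005  0.1983] rad 0.2019 theta 60.8 q [ 0.02  0.12  1.71 -0.    1.29 -1.22]
rot err [-0.002  0.001  0.021]
61.5 [-0.     0.008  0.04 ]
65.0 [-0.     0.01   0.039]
68.5 [-0.     0.012  0.039]
72.0 [-0.     0.015  0.038]
75.5 [-0.     0.017  0.037]
79.0 [-0.     0.019  0.036]
82.5 [-0.     0.021  0.035]
86.0 [-0.     0.023  0.033]
end corr [-0.002  0.002 -0.024]
```

View pics/w18.png

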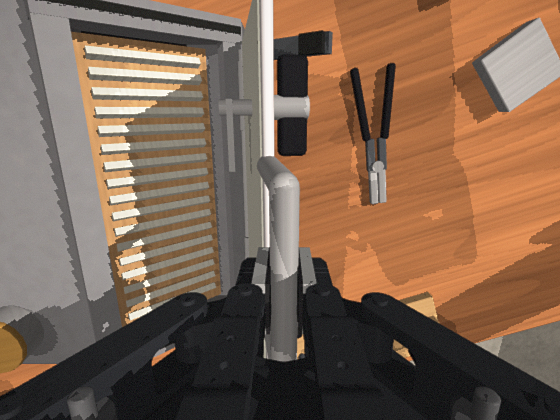

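>>> arm_command --steps '[{"hand":0,"travel":[0,0.01,0.039],"rotation":[0,0,0]},{"hand":0,"travel":[0,0.012,0.039],"rotation":[0,0,0]},{"hand":0,"travel":[0,0.015,0.038],"rotation":[0,0,0]},{"hand":0,"travel":[0,0.017,0.037],"rotation":[0,0,0]},{"hand":0,"travel":[0,0.019,0.036],"rotation":[0,0,0]},{"hand":0,"travel":[0,0.021,0.035],"rotation":[0,0,0]}]'

```text
time: 21.4
eef_pos: [0.6263, 0.1804, 0.2154]
tcp_rot: [-0.697, 0.112, -0.12, 0.698]
contact_force: [1.5, -0.6, -0.5]
opening: 0.126
```

```bash
python3 -c "
from arc import *
arc(82,105,8)"
```

```text
t 21.4 open 0.126 F [ 1.5 -0.6 -0.5] M [-0.29 -0.2  -0.01] grasp local [-0.1112  0.0006  0.1664] rad 0.2001 theta 83.8 q [ 0.13  0.23  1.65 -0.    1.25 -1.12]
rot err [-0.006  0.001  0.019]
84.9 [-0.     0.019  0.028]
87.8 [-0.     0.02   0.027]
90.6 [-0.     0.022  0.026]
93.5 [-0.     0.023  0.024]
96.4 [-0.     0.024  0.023]
99.2 [-0.     0.025  0.022]
102.1 [-0.     0.026  0.021]
105.0 [-0.     0.027  0.019]
end corr [-0.002 -0.006 -0.009]
```

>>> arm_command --steps '[{"hand":0,"travel":[0,0.019,0.028],"rotation":[0,0,0]},{"hand":0,"travel":[0,0.021,0.027],"rotation":[0,0,0]},{"hand":0,"travel":[0,0.022,0.026],"rotation":[0,0,0]},{"hand":0,"travel":[0,0.023,0.024],"rotation":[0,0,0]},{"hand":0,"travel":[0,0.024,0.023],"rotation":[0,0,0]}]'

```text
time: 22.02
eef_pos: [0.6395, 0.2192, 0.179]
tcp_rot: [-0.697, 0.113, -0.119, 0.698]
contact_force: [1.8, 2.2, -0.6]
opening: 0.124
```

```bash
python3 -c "
from arc import *
arc(97,106,6)
shot('wrist','pics/w19.png')"
```

```text
t 22.025 open 0.124 F [ 1.8  2.2 -0.6] M [ 0.2  -0.23 -0.04] grasp local [-0.1523  0.0006  0.13  ] rad 0.2002 theta 99.5 q [ 0.18  0.32  1.61 -0.    1.2  -1.06]
rot err [-0.005  0.001  0.016]
98.5 [-0.     0.013  0.012]
100.0 [-0.     0.013  0.011]
101.5 [-0.     0.014  0.011]
103.0 [-0.     0.014  0.01 ]
104.5 [-0.     0.014  0.01 ]
106.0 [-0.     0.015  0.01 ]
end corr [-0.002 -0.014 -0.013]
```

View pics/w19.png

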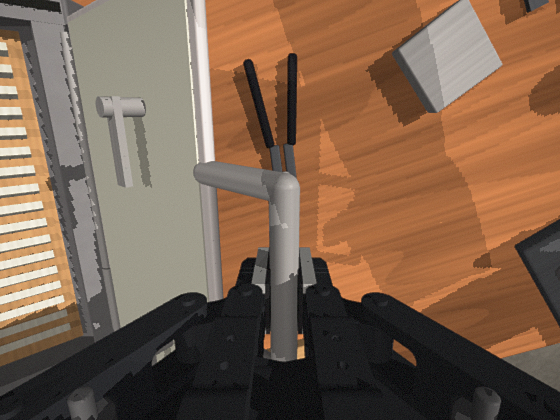

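Door is at ~99°, bar held. Lower in small steps to the stop.

>>> arm_command --steps '[{"hand":0,"travel":[0,0.013,0.011],"rotation":[0,0,0]},{"hand":0,"travel":[0,0.014,0.011],"rotation":[0,0,0]},{"hand":0,"travel":[0,0.012,0.008],"rotation":[0,0,0]}]'

```text
time: 22.45
eef_pos: [0.643, 0.2294, 0.1655]
tcp_rot: [-0.697, 0.113, -0.119, 0.698]
contact_force: [1.5, 0.3, -0.2]
opening: 0.123
```

```bash
python3 -c "
from arc import *
arc(103,106,3)"
```

```text
t 22.45 open 0.123 F [ 1.5  0.3 -0.2] M [-0.03 -0.08 -0.03] grasp local [-0.163   0.0006  0.1165] rad 0.2003 theta 104.4 q [ 0.19  0.34  1.61 -0.    1.18 -1.05]
rot err [-0.008  0.001  0.016]
104.0 [-0.     0.009  0.007]
105.0 [-0.     0.01   0.007]
106.0 [-0.     0.01   0.006]
end corr [-0.002 -0.005 -0.005]
```

>>> arm_command --steps '[{"hand":0,"travel":[0,0.008,0.006],"rotation":[0,0,0]},{"hand":0,"travel":[0,0.008,0.005],"rotation":[0,0,0]},{"hand":0,"travel":[0,0.005,0.003],"rotation":[0,0,0]}]'

```text
time: 22.82
eef_pos: [0.6441, 0.2325, 0.1604]
tcp_rot: [0.698, -0.113, 0.119, -0.697]
contact_force: [-4.8, -4.2, 8.2]
opening: 0.131
```

```bash
python3 -c "
from arc import *
arc(105,106,1)"
```

```text
t 22.825 open 0.131 F [-4.8 -4.2  8.2] M [-0.84  0.79 -0.01] grasp local [-0.1663  0.0006  0.1114] rad 0.2002 theta 106.2 q [ 0.2   0.35  1.6  -0.    1.18 -1.04]
rot err [-0.001  0.001  0.014]
106.0 [-0.     0.01   0.006]
end corr [-0.002 -0.003 -0.003]
```

>>> arm_command --steps '[{"hand":0.3,"travel":[0,0,0],"rotation":[0,0,0]},{"hand":0.35,"travel":[0,0,0],"rotation":[0,0,0]},{"hand":0.35,"travel":[0,0,0],"rotation":[0,0,0]}]'

```text
time: 23.2
eef_pos: [0.6438, 0.2327, 0.1605]
tcp_rot: [-0.697, 0.114, -0.119, 0.698]
contact_force: [-1.0, 1.3, 0.3]
opening: 0.353
```

```bash
python3 -c "
from arc import *
arc(105,106,1)
shot('wrist','pics/w20.png')
p=shot('side')[0];cv2.imwrite('pics/s2.png',cv2.resize(p[100:300,180:380],None,fx=3,fy=3))"
```

```text
t 23.2 open 0.353 F [-1.   1.3  0.3] M [ 0.03  0.07 -0.01] grasp local [-0.1664  0.0003  0.1115] rad 0.2002 theta 106.2 q [ 0.2   0.35  1.6  -0.    1.18 -1.04]
rot err [-0.003 -0.     0.013]
106.0 [-0.     0.01   0.006]
end corr [-0.001 -0.003 -0.003]
```

View pics/w20.png

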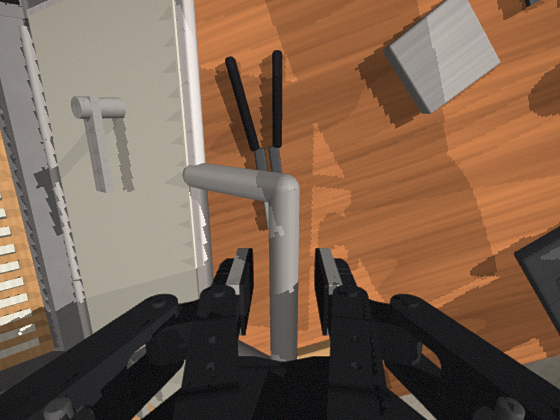

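View pics/s2.png

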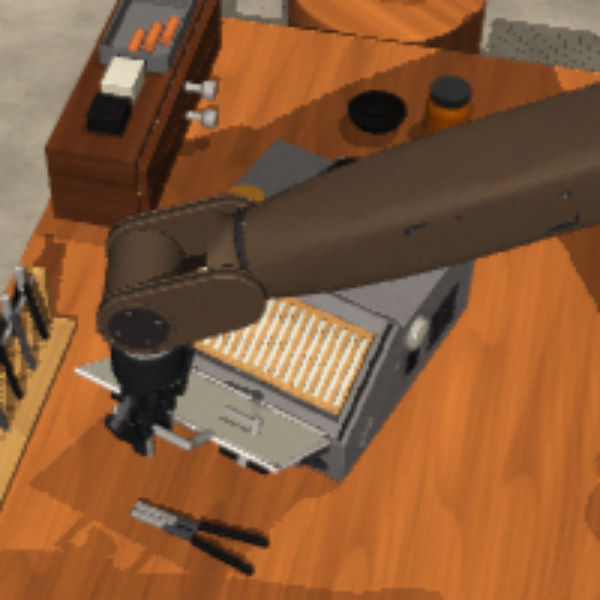

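Door lies open. Rise straight up clear of the bar, then check.

>>> arm_command --steps '[{"hand":0.35,"travel":[0,-0.05,0],"rotation":[0,0,0]},{"hand":0.35,"travel":[0,-0.1,0],"rotation":[0,0,0]},{"hand":0.35,"travel":[0,-0.15,0],"rotation":[0,0,0]},{"hand":0.35,"travel":[0,-0.15,0],"rotation":[0,0,0]},{"hand":0.35,"travel":[0,0,0],"rotation":[0,0,0]}]'

```text
time: 23.92
eef_pos: [0.6431, 0.233, 0.3035]
tcp_rot: [-0.697, 0.113, -0.119, 0.698]
contact_force: [0.5, -0.0, 0.1]
opening: 0.352
```

```bash
python3 - <<'E'
from h import *
p,d,P,E,W=shot('wrist','pics/w21.png')
print(ctrl.get_state()['eef_pos'],ctrl.get_state()['contact_force'])
l=(W-O).reshape(-1,3)@np.stack([ex,ey,ez]).T
M=(np.abs(l[:,1])<.13)&(l[:,0]>-.115)&(l[:,0]<-.015)&(l[:,2]>.08)&(l[:,2]<.19);q=l[M]
for _ in range(6):
    mu=q.mean(0);n=np.linalg.svd(q-mu,full_matrices=False)[2][2];n*=np.sign(n[2]);q=q[np.abs((q-mu)@n)<.003]
print(len(q),'door angle',50+90-np.degrees(np.arctan2(n[2],n[0])) if 0 else (n.round(3),50+np.degrees(np.arccos(n[0]))),)
M=(np.abs(l[:,1])<.03)&(l[:,0]<-.145)&(l[:,2]>.17)&(l[:,2]<.215);print('bar',np.median(l[M],0),l[M].max(0),l[M].min(0),'expect',((rail(1.833)-O)@np.stack([ex,ey,ez]).T).round(4))
p,d,P,E,W=shot('top');cv2.imwrite('pics/t2.png',p)
p0=np.load('top.npz')['p'];W0=np.load('top.npz')['W']
for t in('tin','pliers','bench_pin','steel_block','file','mallet','jar','bowl'):
    m=ctrl.masks_of('top',t)
    for k in m[:1]:print(t,round(k['score'],2),np.round(k['at']),np.nanmedian(W[k['region']],0).round(3),'before same px',np.nanmedian(W0[k['region']],0).round(3))
p=shot('side')[0];cv2.imwrite('pics/s3.png',p)
E
```

```text
[0.64207408 0.23278119 0.3004086 ] [ 0.03539346 -0.45728355 -0.8562365 ]
16898 door angle (array([ 0.575, -0.001,  0.818]), np.float64(104.93062031723464))
bar [-0.16637986 -0.0015967   0.20248824] [-0.16029146  0.02995527  0.20568991] [-0.17226417 -0.02999985  0.19635233] expect [-0.1656 -0.      0.1972]
tin 0.55 [321. 187.] [ 0.624 -0.146  0.19 ] before same px [ 0.624 -0.146  0.19 ]
pliers 0.24 [282. 216.] [ 0.547 -0.036  0.162] before same px [ 0.55  -0.036  0.162]
bench_pin 0.5 [146. 270.] [0.396 0.4   0.022] before same px [0.396 0.4   0.022]
steel_block 0.45 [141. 218.] [0.557 0.417 0.02 ] before same px [0.557 0.417 0.02 ]
file 0.73 [124. 257.] [0.431 0.466 0.013] before same px [0.431 0.466 0.013]
mallet 0.64 [ 96. 208.] [0.599 0.547 0.032] before same px [0.598 0.547 0.032]
jar 0.87 [447. 260.] [ 0.413 -0.551  0.072] before same px [ 0.413 -0.551  0.072]
bowl 0.57 [439. 231.] [ 0.519 -0.548  0.016] before same px [ 0.519 -0.549  0.015]
```

View pics/t2.png

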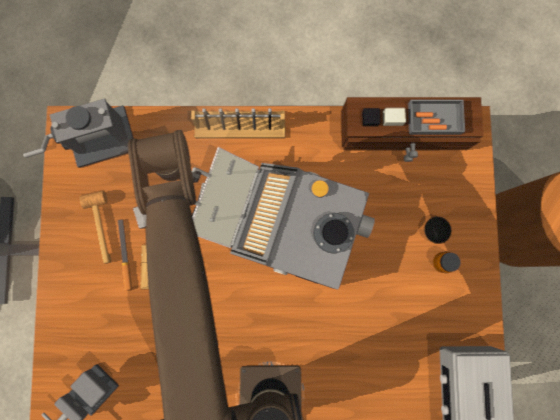

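View pics/w21.png

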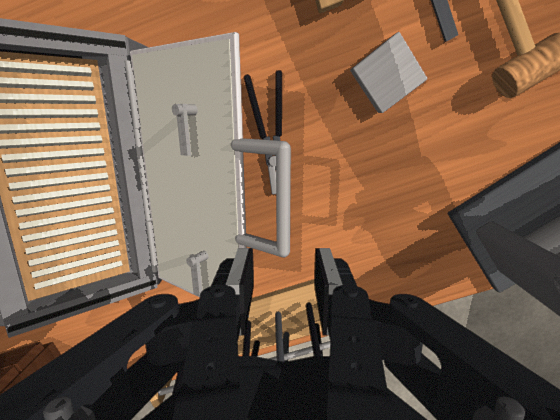

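```bash
python3 -c "
from plant import ctrl
print(ctrl.get_state()['time'],ctrl.sign_off())"
```

```text
the job is handed in; nothing more can be done
24.475 None
```

Both wing latches are turned across the door, and the door lies open on its stop arms. I handed the job in at 24.5 s.

**Latches:** I turned latch_b and then latch_a to their end stops, where I felt the resisting torque. After release the wrist camera measured both wings at about 89°, which I take as the full quarter turn. I could not check them again with the door open because they are then underneath it.

**Door:** I held it by the rail the whole way past upright and lowered it in small steps until the stop pushed back with about 8–10 N. It measured 104.9° open afterwards (105° expected), the bar was within a few mm of where it should be, and the gripper was clear with no contact force.

**Other things on the bench:** Seven of the eight read the same positions, to about 1 mm, as at the start. The exception is the pliers: the detector reported the wrong object for them. I could only judge them by eye in the wrist pictures, where they looked undisturbed.

**Disagreement found:** The wrist camera showed the fingertips about 17 mm behind the reported TCP, not 25 mm ahead as stated. My first attempt to grip latch_b therefore closed on nothing and touched nothing. I corrected for the offset in every later grasp, and all of them held.

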